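# Sort the sanding blocks by their drag

### The arm

A 6-joint arm with a two-finger parallel gripper is mounted at the origin on the work surface. World frame = base frame: x ahead of the robot, y to its left, z up, the work surface at z = 0. Lengths are in mm, angles in rad, forces in N, time in s.
With the tool pointing down it reaches from about 350 to 775 mm from the base axis. Payload 7.3 kg.
Tool frame: the origin (TCP) lies on the centre line of the jaws, within the pads' length; the fingertips stand 22 mm ahead of it and the grasp point (between the pads) lies 3 mm ahead of it; z points along the fingers, y is the direction in which the jaws open and shut (so a half turn about z gives the same grasp; the last joint's range is limited). The gripper opens to 92 mm and grips with 3 to 60 N. Pads are 19 mm wide; open, the fingers measure 130 mm over their backs; the gripper's body (75 mm by 190 mm) begins 47 mm behind the grasp point.
Start: joints at [-1.418, 0.342, 1.524, -0, 1.275, -0.146], TCP at [154.568, -501.748, 248.741] pointing down, gripper open.
Joint ranges: [-2.53, 2.53], [-0.77, 2.02], [0.04, 2.7], [-1, 4.14], [0.28, 2.66], [-3.11, 3.11]. Speed limits (rad/s): [2.57, 2.57, 3.14, 3.14, 3.14, 3.14].

### API

Orientations are given as [roll, pitch, yaw] about the fixed x, y, z axes, in that order (R = Rz(yaw) Ry(pitch) Rx(roll)).
In Python, from plant import get_obs, capture, close_job gives the robot as it stands.
- The arm moves only by the tool carry_out, never from a script. Its arguments are lists of equal length, an entry for each row: "xyz": the shift along the tool's x, y, z scaled (see below), a list of three; "dr": the turn, a rotation vector about the tool's x, y, z scaled (see below), a list of three. A call has 1 to 8 rows; each row shifts and turns the commanded pose from where the row before left it, along the tool's axes as they then stand; what a row does not reach is not made up. The controller multiplies each number of a shift by 0.06 m and each number of a turn by 8 degrees. A row lasts 1/8 s, in which the tool goes at most 62.5 mm and 10.7 degrees, less where a joint would pass 70% of its speed; a pose out of reach is approached as far as the arm can. A call with a number of a shift or a turn outside -1 to 1 is refused whole. A call with a gripper value outside its range is refused whole. "gripper" is the gripper's target within -1 to 1 (fully open at 1, half-way at 0, shut at -1), set as the call begins (left out, the last holds). The fingers move at their own pace and stop on an object; the grip force is fixed at half the most. Time passes only in rows, so rows that do not move let the fingers close. It gives the time, the measured TCP pose, the force and the opening at its end, in the units of the state.
- get_obs(): the state, without advancing time (a new reading comes with each control period).
- capture(name): name is "side" or "top"; returns a dict with "image" (384x512x3 uint8, blue, green, red), "fx", "fy", "cx", "cy" (pixels), "pose" (4x4, takes a point from camera to world coordinates). Camera axes: x right, y up, looking along -z (the intrinsics and any distortion apply to the point x, -y, -z); pixel columns grow to the right and rows downward; lengths in mm; the calibration is good to about 2 mm. A picture is of the moment at which its call begins. There is no depth.
- close_job(): hands the job in, once; it reports no verdict.
The state is a dict: "time": time; "joint_positions": joint angles; "dq": joint speeds; "tau": joint torques, N m; "tool_pos": TCP position; "tcp_rot": TCP orientation; "contact_force": force on the tool from outside, world axes, zero at the start; "moment": the same for the moment, N m; "grip_width": finger opening in mm.
Only numpy, scipy, OpenCV 4.12 (cv2) and the standard library are available. Lean on these libraries where they do the work, as an engineer would, in place of code of your own. Each camera call takes 0.05 s, during which the arm holds its last target.

### The job

These three sanding blocks look the same but carry different grits: slide each along the board by its handle and feel how hard it drags. Then slide the coarsest (most drag) into the red dock and the finest (least drag) into the blue dock, each square and gently home against the back stop; never push a wrong block into a dock, and leave the middle one on the open board clear of both. Keep the blocks on the board all the time without lifting them off it, tipping or bearing down on them, and leave everything else on the bench alone.

Things in the scene. Friction and masses are not known exactly. Their poses are not given: they have to be found in the camera images.
- block_a: One of three like sanding blocks, 0.7 kg: dark holder 84 (x) by 96 (y), top at 18 mm, lying loose over a heavy grit slab (1 mm play). Pale rib handle on top, 20 wide (x), 60 long (y), 20 to 50 mm up, on soft mounts that give 14 mm along x (0.7 N/mm) and 8 mm up or down (1.5 N/mm) and spring back. Origin: centre of the underside, y along the handle. Starts square with the board.
- block_b: Like block_a in look, size, weight and origin. Any block may carry any grit, drawn anew each run. Slid under its own weight a block drags at about 1 N (finest), 3 N (middle) or 7 N (coarsest), all up to 12 % more or less; pressing on the handle adds drag in proportion. With the handle eased up 2 to 5 mm the holder floats and the slab (0.55 kg) is towed flat: 0.8, 2.4 or 5.4 N.
- block_c: Third sanding block: same look, size, weight and origin as block_a. Any grit.
- board: Fixed plywood board 380 (x) by 640 (y) by 9 mm, shifted and turned a little each run. Origin: centre of its underside; its top is 9 mm up. The blocks start in a row near x = -100 mm of the board, 190 mm apart; the docks stand near x = +100 mm, 145 mm either side, within 0.06 rad of its axes; the strip between is clear.
- dock_coarse: Low red-painted U-shaped dock fixed on the board for the coarsest block: walls 14 mm high, 106 mm apart inside, mouth flared to about 130 mm, open to its -x (robot side). Origin: on the board's top, at the seat's centre: where the origin of a block goes that is home and square, handle along the dock's y. Back stop face 42 mm from it at +x; flares begin 26 mm before it. Left or right at random.
- dock_fine: Low blue-painted U-shaped dock fixed on the board for the finest block: walls 14 mm high, 106 mm apart inside, mouth flared to about 130 mm, open to its -x (robot side). Origin: on the board's top, at the seat's centre: where the origin of a block goes that is home and square, handle along the dock's y. Back stop face 42 mm from it at +x; flares begin 26 mm before it. Left or right at random.
- key_coarse (a joint): Small brass key dome in the floor of the red dock, 18 mm behind its seat's centre, 2.5 mm proud. Sprung; reads 0 m when up and grows as it is pressed (at most 0.0035). The coarsest block has a relief underneath and passes over it either way round; any other block would press it down.
- key_fine (a joint): Small brass key dome in the floor of the blue dock, 18 mm behind its seat's centre, 2.5 mm proud. Sprung; reads 0 m when up and grows as it is pressed (at most 0.0035). The finest block has a relief underneath and passes over it either way round; any other block would press it down.
- rosette: Carved pale rosette, 60 mm across, 21 mm high, on the board between the docks; origin under its centre. Bystander.
- gouge_left: Carving gouge lying on the bench left of the board, 250 mm long, 24 mm high; origin at the butt of its handle, x along it to the blade. Bystander.
- gouge_right: Carving gouge lying on the bench right of the board, 230 mm long, 24 mm high; origin at the butt of its handle, x along it to the blade. Bystander.
- mallet: Round carver's mallet lying on the bench left of the board, 235 mm long, 76 mm thick; origin under the butt of its handle, x along it to the head. Bystander.
- figure: Small carved wooden figure on a round foot 72 mm across, 176 mm tall, standing right of the board; origin under its foot. Bystander.
Mind the look-alikes: they are no part of the job. What is shaped like the block_c but green or purple is not meant.

How it is judged:
By the outcome, as a careful person would: the job done as asked, in the order asked, and still so for the second after the job is handed in, with the robot touching nothing.
It also fails if it takes over 72 s, if anything falls off the work surface, if the arm or the gripper's body presses on something with over 40 N, if the wrist force passes 120 N, or if a joint passes its speed limit or range.

## Working session

There is one attempt and no reset: what is moved stays moved. The work goes in short steps, Python scripts to look and compute and a tool call to move; the robot and the scene stay as the last step left them, time stands still between calls to the robot, and variables do not carry over. Pictures are saved under pics/ and viewed, and the job is handed in when it is done.

Besides the shell and the picture viewer there is one more tool, called after ">>>" as a command line: name --argument value ..., lists and objects as JSON in quotes. carry_out: Moves the arm, as the interface text tells. Shifts and turns lie within -1 to 1; 1 stands for 0.06 m of shift or 8 degrees of turn. Its arguments: {"type":"object","properties":{"xyz":{"type":"array"},"dr":{"type":"array"},"gripper":{"type":"number"}},"required":["xyz","dr"]}

```bash
mkdir -p pics; ls
python3 - <<'E'
from plant import get_obs, capture
import cv2,numpy as np
print(get_obs())
for n in("side","top"):
    c=capture(n); cv2.imwrite(f"pics/{n}0.png",c["image"]); print({k:v for k,v in c.items() if k!="image"})
    np.savez(f"{n}0.npz",**c)
E
```

```text
pics
{'time': 0.0, 'joint_positions': array([-1.41801754e+00,  3.42738016e-01,  1.52502348e+00, -9.75345109e-06,
        1.27539021e+00, -1.46002074e-01]), 'dq': array([ 0.00113535,  0.00119696, -0.00119892, -0.00030805, -0.00204746,
        0.00090837]), 'tau': array([ 1.25572511e-03, -4.31237555e+01, -2.44221461e+01,  7.17766816e-02,
        5.59993798e-02, -1.49257453e-04]), 'tool_pos': array([ 154.49650952, -501.36104679,  248.03474364]), 'tcp_rot': array([-3.14004884e+00, -2.17588835e-04,  2.98783537e-01]), 'contact_force': array([-0.1017593 , -0.29737319, -0.95940139]), 'moment': array([ 0.00695566, -0.00745995, -0.08076433]), 'grip_width': 91.91594153644768}
{'fx': 419.27694031846494, 'fy': 419.27694031846494, 'cx': 252.52738228911528, 'cy': 186.62326776897282, 'pose': array([[-7.26942881e-01,  4.94009304e-01, -4.76978883e-01,
        -2.03236110e+02],
       [-6.86640008e-01, -5.13895821e-01,  5.14233978e-01,
         7.86155673e+02],
       [ 8.91891456e-03,  7.01331514e-01,  7.12779462e-01,
         1.04263062e+03],
       [ 0.00000000e+00,  0.00000000e+00,  0.00000000e+00,
         1.00000000e+00]])}
{'fx': 480.54353890916315, 'fy': 480.54353890916315, 'cx': 255.93513624882962, 'cy': 190.19434247508687, 'pose': array([[ 2.26789369e-02,  9.95347361e-01, -9.36445228e-02,
         3.74066764e+02],
       [-9.99711723e-01,  2.33170787e-02,  5.72584106e-03,
         4.97767543e+01],
       [ 7.88271749e-03,  9.34876712e-02,  9.95589232e-01,
         1.46076114e+03],
       [ 0.00000000e+00,  0.00000000e+00,  0.00000000e+00,
         1.00000000e+00]])}
```

View pics/top0.png

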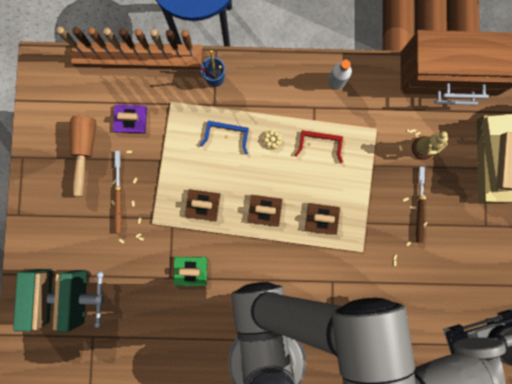

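View pics/side0.png

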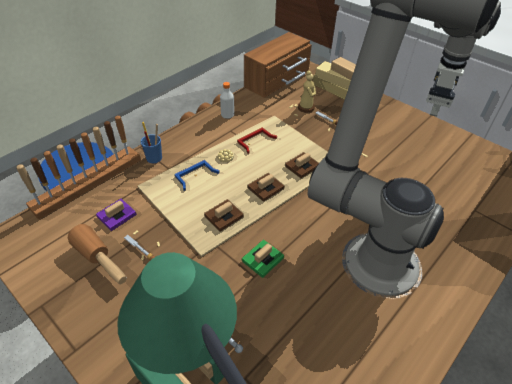

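The top view has +x up and +y to the left. The brown candidates are at (203,205), (264,210) and (322,218), with the blue dock at (225,137) and the red dock at (320,145). The look-alikes to avoid are purple at (130,118) and green at (190,271). I'll take a close crop to check this.

Run:
```python
import cv2,numpy as np
t=np.load("top0.npz")["image"]; s=np.load("side0.npz")["image"]
a=cv2.resize(t[95:255,145:385],None,fx=3.3,fy=3.3,interpolation=cv2.INTER_CUBIC)
b=cv2.resize(s[110:260,130:340],None,fx=3.6,fy=3.6,interpolation=cv2.INTER_CUBIC)
cv2.imwrite("pics/ct.png",a);cv2.imwrite("pics/cs.png",b)
```

```text
(no output)
```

View pics/ct.png

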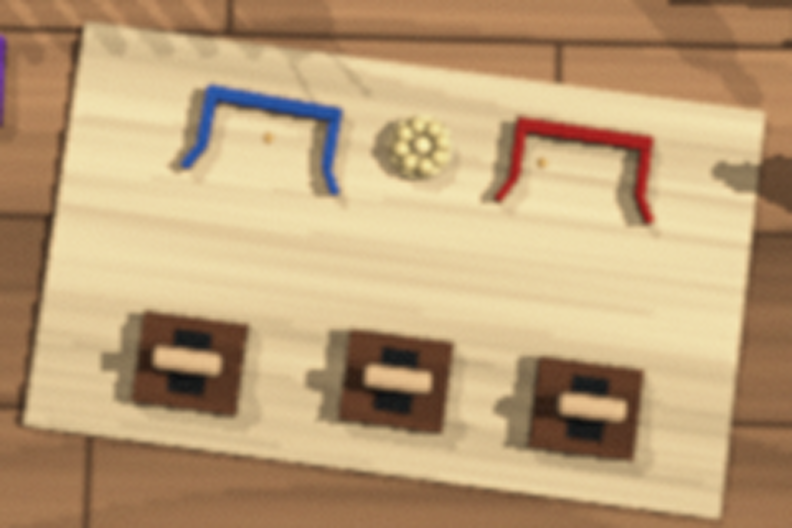

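View pics/cs.png

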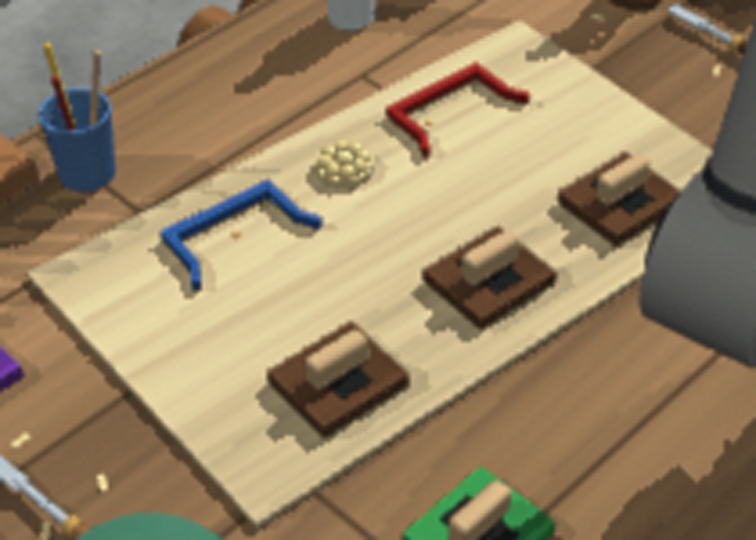

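```bash
cat > h.py <<'E'
import cv2,numpy as np
from plant import get_obs,capture
def ray(c,uv):
    P=c["pose"]; uv=np.atleast_2d(uv).astype(float)
    d=np.c_[(uv[:,0]-c["cx"])/c["fx"],-(uv[:,1]-c["cy"])/c["fy"],-np.ones(len(uv))]
    return P[:3,3],d@P[:3,:3].T
def onz(c,uv,z):
    o,d=ray(c,uv); return o+d*((z-o[2])/d[:,2])[:,None]
def tri(ca,ua,cb,ub):
    oa,da=ray(ca,ua);ob,db=ray(cb,ub);da=da[0]/np.linalg.norm(da[0]);db=db[0]/np.linalg.norm(db[0])
    A=np.c_[da,-db];x=np.linalg.lstsq(A,ob-oa,rcond=None)[0]
    p,q=oa+x[0]*da,ob+x[1]*db
    return (p+q)/2,np.linalg.norm(p-q)
def proj(c,p):
    P=c["pose"];q=(np.atleast_2d(p)-P[:3,3])@P[:3,:3]
    return np.c_[c["cx"]+c["fx"]*q[:,0]/-q[:,2],c["cy"]-c["fy"]*q[:,1]/-q[:,2]]
def load(f): return dict(np.load(f))
E
python3 - <<'E'
from h import *
for n in("top","side"):
    c=load(n+"0.npz");im=c["image"];hsv=cv2.cvtColor(im,cv2.COLOR_BGR2HSV)
    pts=dict(brown=(205,196),handle=(202,205),blk=(202,212),board=(250,180),shadow=(183,207)) if n=="top" else dict(brown=(212,216),handle=(223,210),board=(240,190),blk=(228,216))
    for k,(u,v) in pts.items(): print(n,k,hsv[v,u])
    roi=np.zeros(im.shape[:2],np.uint8)
    if n=="top": roi[95:255,150:385]=1
    else: roi[110:250,130:322]=1
    H,S,V=cv2.split(hsv)
    for nm,m in dict(red=((H<6)|(H>174))&(S>170)&(V>110),blue=(H>100)&(H<125)&(S>130),dark=(V<110)&(roi>0),pale=(H<18)&(V>150)&(S>60)).items():
        m=(m&(roi>0)).astype(np.uint8)
        k,l,st,ce=cv2.connectedComponentsWithStats(m)
        for i in range(1,k):
            if st[i,4]>25: print(n,nm,st[i],ce[i].round(1))
E
```

```text
top brown [10 40 38]
top handle [ 17 101 218]
top blk [30 11 23]
top board [ 21  73 235]
top shadow [ 18  91 140]
top red [296 131  46  31 256] [321.3 140. ]
top blue [201 122  47  31 226] [226.  130.7]
top dark [348  95  37   2  51] [368.9  95.3]
top dark [212  97  35  10  69] [227.2 104.5]
top dark [347 108  21   2  30] [358.8 108.3]
top dark [225 128  20   6  27] [235.2 129.9]
top dark [375 143  10  16 125] [379.9 149.5]
top dark [150 159  11  25  70] [156.8 168. ]
top dark [373 165  12   7  43] [377.9 166.8]
top dark [185 190  35  31 700] [201.6 205.4]
top dark [248 196  33  30 690] [263.8 210.8]
top dark [304 204  35  30 723] [320.8 219. ]
top pale [150  95  63  10 499] [181.6  98.5]
top pale [ 216   95  169   13 1570] [304.3 100.1]
top pale [150 105  17  53 661] [156.4 129.8]
top pale [ 206  106  179   38 1773] [329.1 116.8]
top pale [295 129  49  35 340] [321.8 140.4]
top pale [373 154  12  11  72] [377.6 159.7]
top pale [192 200  20   8 121] [201.4 203.7]
top pale [371 204  14   5  38] [377.3 206. ]
top pale [256 206  20   8 119] [265.5 209.4]
top pale [315 214  20   9 118] [
[... 1016 characters left out ...]
 [223.6 217.2]
side dark [283 215  39  35  63] [301.  233.5]
side dark [305 240  17  10 105] [314.9 245.8]
side dark [130 243   7   7  26] [132.1 247.2]
side pale [162 110  55  32 121] [191.2 123.7]
side pale [249 110  12   3  26] [254.8 110.8]
side pale [233 110  61  24 410] [264.  118.4]
side pale [162 119  83  47 994] [199.4 139.1]
side pale [237 127  40  25 115] [253.1 135.9]
side pale [191 133  43  25 136] [217. 142.]
side pale [130 166  35  25 220] [145.7 177.2]
side pale [260 175  12   9  31] [265. 179.]
side pale [130 194  30  43 617] [141.5 213.7]
side pale [253 200  69  47 978] [292.7 221.7]
side pale [291 219  31  31 410] [309.3 236.4]
side pale [233 225  30  25  91] [244.  241.2]
```

Run:
```python
from h import *
ct,cs=load("top0.npz"),load("side0.npz")
T=lambda p:[(p[0]+.5)/3.3-.5+145,(p[1]+.5)/3.3-.5+95]
S=lambda p:[(p[0]+.5)/3.6-.5+130,(p[1]+.5)/3.6-.5+110]
for nm,a,b in [("L TL",(145,312),(268,377)),("L TR",(247,325),(352,323)),("L BR",(237,415),(408,377)),
 ("M TL",(348,330),(423,272)),("M TR",(453,345),(500,228)),("M BR",(443,432),(556,270)),
 ("R TL",(535,357),(558,194)),
 ("blue TL",(208,88),(163,232)),("blue TR",(341,108),(268,182)),("red TL",(518,119),(387,108)),("red TR",(652,138),(478,65)),
 ("board TL",(85,25),(28,275)),("board TR",(764,112),(523,22)),("board BL",(23,425),(258,525)),
 ("L handle top mid",(187,359),(336,348)),("M handle top mid",(399,377),(490,249))]:
    p,e=tri(ct,T(a),cs,S(b)); print(nm,p.round(1),round(e,1))
# dense: dark holder rects
im=ct["image"];hsv=cv2.cvtColor(im,cv2.COLOR_BGR2HSV);V=hsv[...,2]
big=cv2.resize(im,None,fx=4,fy=4,interpolation=cv2.INTER_CUBIC);V=cv2.cvtColor(big,cv2.COLOR_BGR2HSV)[...,2]
for u,v in[(203,205),(264,211),(322,219)]:
    m=np.zeros_like(V);sl=np.s_[(v-24)*4:(v+24)*4,(u-26)*4:(u+26)*4];m[sl]=(V[sl]<110)*255
    m=cv2.morphologyEx(m,cv2.MORPH_CLOSE,np.ones((41,41)));m=cv2.morphologyEx(m,cv2.MORPH_OPEN,np.ones((61,61)))
    cn=max(cv2.findContours(m,0,2)[0],key=cv2.contourArea)[:,0]
    w=onz(ct,(cn+.5)/4-.5,27)[:,:2].astype(np.float32)
    r=cv2.minAreaRect(w);print("block",r)
def lines(c,z,pts):
    return onz(c,[T(p) for p in pts],z).round(1)
B=lines(ct,9,[(85,25),(764,112),(720,516),(23,425)]);print(B,B[:,:2].mean(0))
print("yaws",[np.arctan2(*( (B[i]-B[j])[[1,0]])) for i,j in[(0,3),(1,2)]],[np.arctan2(-(B[i]-B[j])[0],(B[i]-B[j])[1]) for i,j in[(0,1),(3,2)]])
```

```text
L TL [508.7 245.   17.3] 1.5
L TR [498.2 150.9  22.9] 0.7
L BR [417.2 158.6  18.3] 3.0
M TL [495.7  59.   24.4] 1.0
M TR [484. -37.  24.] 0.2
M BR [405.2 -29.   26.4] 0.9
R TL [ 474.2 -111.8   26.1] 1.0
blue TL [717.1 193.7  22.8] 1.7
blue TR [702.3  70.6  17.8] 1.4
red TL [694.9 -93.   22.6] 1.3
red TR [ 679.9 -218.4   18.8] 1.4
board TL [778.  312.3   6.9] 1.8
board TR [ 708.9 -326.1    6.2] 3.7
board BL [402.8 353.6   6. ] 0.1
L handle top mid [464.2 201.2  55.2] 1.7
M handle top mid [452.7  12.6  51.4] 1.5
block ((461.2105712890625, 203.0440216064453), (79.24320983886719, 93.46054077148438), 1.3156322240829468)
block ((449.1118469238281, 15.74842643737793), (79.20722198486328, 89.6651611328125), 1.0409562587738037)
block ((427.63409423828125, -156.08934020996094), (80.65164947509766, 93.53734588623047), 0.742425799369812)
[[ 776.8  311.2    9. ]
 [ 709.7 -324.2    9. ]
 [ 334.7 -283.8    9. ]
 [ 402.8  353.     9. ]] [556.    14.05]
yaws [np.float64(-0.1113027988763337), np.float64(-0.10731941076684194)] [np.float64(-0.10521281708048284), np.float64(-0.1065360574655072)]
```

```bash
cat >> h.py <<'E'
YB=-0.1067
BX=np.array([np.cos(YB),np.sin(YB)]);BY=np.array([-BX[1],BX[0]]);BO=np.array([556.,14.05])
def tob(p): p=np.asarray(p)[...,:2]-BO; return np.stack([p@BX,p@BY],-1)
def blocks(c,seeds):
    big=cv2.resize(c["image"],None,fx=4,fy=4,interpolation=cv2.INTER_CUBIC);hsv=cv2.cvtColor(big,cv2.COLOR_BGR2HSV);H,S,V=cv2.split(hsv)
    out=[]
    for u,v in seeds:
        sl=np.s_[int(v-22)*4:int(v+22)*4,int(u-24)*4:int(u+24)*4]
        m=np.zeros_like(V);m[sl]=(V[sl]<118)*255
        m=cv2.morphologyEx(m,cv2.MORPH_CLOSE,np.ones((45,45)));m=cv2.morphologyEx(m,cv2.MORPH_OPEN,np.ones((61,61)))
        cn=max(cv2.findContours(m,0,1)[0],key=cv2.contourArea)[:,0]
        w=tob(onz(c,(cn+.5)/4-.5,27))
        # board-frame extents by edge medians
        lo,hi=np.percentile(w,3,0),np.percentile(w,97,0); ce=(lo+hi)/2
        h=np.zeros_like(V);cu=(int(u-16)*4,int(u+16)*4)
        s2=np.s_[int(v-12)*4:int(v+12)*4,cu[0]:cu[1]];h[s2]=(V[s2]>150)*255
        h=cv2.morphologyEx(h,cv2.MORPH_OPEN,np.ones((9,9)))
        hc=max(cv2.findContours(h,0,1)[0],key=cv2.contourArea)
        hw=onz(c,(hc[:,0]+.5)/4-.5,59)[:,:2].astype(np.float32)
        r=cv2.minAreaRect(hw)
        out.append((ce,hi-lo,tob(np.array(r[0])),r))
    return out
E
python3 - <<'E'
from h import *
c=load("top0.npz")
for b in blocks(c,[(203,205),(264,211),(322,219)]): print([np.round(x,1) for x in b[:3]],b[3])
T=lambda p:[(p[0]+.5)/3.3-.5+145,(p[1]+.5)/3.3-.5+95]
for n,z in(("blue",23),("red",23)):
    im=cv2.resize(c["image"],None,fx=4,fy=4,interpolation=cv2.INTER_CUBIC);H,S,V=cv2.split(cv2.cvtColor(im,cv2.COLOR_BGR2HSV))
    m=((H>100)&(H<125)&(S>120)) if n=="blue" else (((H<8)|(H>172))&(S>150)&(V>90))
    m[:95*4]=0;m[255*4:]=0;m[:,:150*4]=0;m[:,385*4:]=0
    m=m.astype(np.uint8)
    k,l,st,ce=cv2.connectedComponentsWithStats(m);i=1+st[1:,4].argmax()
    v,u=np.nonzero(l==i);w=tob(onz(c,(np.c_[u,v]+.5)/4-.5,z))
    # back bar: local slices along y
    ymin,ymax=w[:,1].min(),w[:,1].max();print(n,"y ext",ymin,ymax,"x ext",w[:,0].min(),w[:,0].max())
    ym=(ymin+ymax)/2; ys=np.arange(ym-40,ym+41,10);fr=[]
    for y in ys:
        s=w[abs(w[:,1]-y)<2,0]; fr.append((y,s.min(),s.max()))
    fr=np.array(fr);print(np.polyfit(fr[:,0]-ym,fr[:,1],1),np.polyfit(fr[:,0]-ym,fr[:,2],1),ym)
    for x in np.arange(w[:,0].max()-16,w[:,0].min(),-8):
        s=np.sort(w[abs(w[:,0]-x)<2,1]);a=s[s<ym];b=s[s>ym];print(round(x,1),a.min().round(1),a.max().round(1),b.min().round(1),b.max().round(1))
E
```

```text
[array([-115.1,  177.9]), array([82.2, 96.1]), array([-112.7,  175.1])] ((462.6298828125, 200.10768127441406), (59.68027114868164, 18.268884658813477), 83.96570587158203)
[array([-106.7,   -9. ]), array([81.4, 95. ]), array([-104.6,  -12.1])] ((450.6863708496094, 13.178791046142578), (58.914329528808594, 18.394481658935547), 84.19209289550781)
[array([-109.8, -182.1]), array([82.8, 97.3]), array([-107. , -186.2])] ((429.77392578125, -159.67636108398438), (58.250736236572266, 18.68689727783203), 83.18954467773438)
blue y ext 65.96005768679203 208.18649748722143 x ext 59.09917722136499 142.05454350015762
[5.24788711e-02 1.28460967e+02] [4.59554664e-02 1.39146423e+02] 137.07327758700671
126.1 72.4 129.1 186.6 196.1
118.1 72.5 80.1 188.5 196.3
110.1 73.1 79.9 189.4 196.5
102.1 73.0 80.5 189.3 197.5
94.1 73.8 80.4 189.8 197.5
86.1 74.0 80.1 190.9 199.0
78.1 73.2 79.1 195.2 204.0
70.1 69.1 75.7 200.3 208.2Traceback (most recent call last):
  File "<stdin>", line 19, in <module>
    return umr_minimum(a, axis, None, out, keepdims, initial, where)
ValueError: zero-size array to reduction operation minimum which has no identity
```

Run:
```python
from h import *
c=load("top0.npz")
for n in("blue","red"):
    im=cv2.resize(c["image"],None,fx=4,fy=4,interpolation=cv2.INTER_CUBIC);H,S,V=cv2.split(cv2.cvtColor(im,cv2.COLOR_BGR2HSV))
    m=((H>100)&(H<125)&(S>120)) if n=="blue" else (((H<8)|(H>172))&(S>140)&(V>70))
    m[:95*4]=0;m[255*4:]=0;m[:,:150*4]=0;m[:,385*4:]=0
    k,l,st,ce=cv2.connectedComponentsWithStats(m.astype(np.uint8));i=1+st[1:,4].argmax()
    v,u=np.nonzero(l==i);w=tob(onz(c,(np.c_[u,v]+.5)/4-.5,23))
    ym=(w[:,1].min()+w[:,1].max())/2;ys=np.arange(ym-40,ym+41,8)
    fr=np.array([(y,)+tuple(np.percentile(w[abs(w[:,1]-y)<2,0],[1,99])) for y in ys])
    p,q=np.polyfit(fr[:,0],fr[:,1],1),np.polyfit(fr[:,0],fr[:,2],1);print(n,p,q,ym)
    R=[]
    for x in np.arange(82,118,4):
        s=w[abs(w[:,0]-x)<1.5,1];a=s[s<ym];b=s[s>ym];R.append((x,a.min(),a.max(),b.min(),b.max()))
    R=np.array(R);print(R[::2].round(1)); print([np.polyfit(R[:,0]-100,R[:,j],1).round(3) for j in(1,2,3,4)])
    print("x tip",w[:,0].min())
```

```text
blue [4.99645859e-02 1.21682568e+02] [4.54764309e-02 1.32841919e+02] 137.07327758700671
[[ 82.   74.6  79.5 192.6 201.5]
 [ 90.   74.2  80.5 190.5 197.3]
 [ 98.   73.7  80.7 189.5 197.2]
 [106.   73.2  80.2 189.6 197.2]
 [114.   73.   79.9 188.7 196.4]]
[array([-5.3000e-02,  7.3566e+01]), array([3.0000e-03, 8.0171e+01]), array([-9.50000e-02,  1.89888e+02]), array([-1.10000e-01,  1.97494e+02])]
x tip 59.09917722136499
red [1.80974881e-02 1.39050614e+02] [2.20414162e-02 1.53205316e+02] -152.36818934104522
[[  82.  -220.9 -210.7  -92.4  -82.7]
 [  90.  -217.7 -207.5  -96.8  -87.1]
 [  98.  -216.6 -206.   -99.   -89.7]
 [ 106.  -215.9 -206.5  -99.7  -90.3]
 [ 114.  -216.5 -206.3  -99.5  -89.4]]
[array([ 1.3200e-01, -2.1708e+02]), array([ 1.14000e-01, -2.06941e+02]), array([ -0.219, -98.143]), array([ -0.215, -88.514])]
x tip 69.05794619268937
```

>>> carry_out --xyz '[[0, 0, 0], [0, 0, 0], [0, 0, 0], [0, 0, 0], [0, 0, 0], [0, 0, 0], [0, 0, 0], [0, 0, 0]]' --dr '[[0, 0, -1], [0, 0, -1], [0, 0, -1], [0, 0, -1], [0, 0, -1], [0, 0, -1], [0, 0, -1], [0, 0, -1]]' --gripper 0.2

```text
time: 1.1
tool_pos: [154.5, -501.5, 248.3]
tcp_rot: [-3.141, -0.001, 1.42]
contact_force: [-1.1, -0.1, -0.2]
grip_width: 55.5
```

>>> carry_out --xyz '[[0.77, 0.494, 0.1], [0.77, 0.494, 0.2], [0.77, 0.494, 0.3], [0.77, 0.494, 0.3], [0.77, 0.494, 0.3], [0.77, 0.494, 0.3], [0.77, 0.494, 0.3], [0.77, 0.494, 0.3]]' --dr '[[0, 0, -0.35], [0, 0, 0], [0, 0, 0], [0, 0, 0], [0, 0, 0], [0, 0, 0], [0, 0, 0], [0, 0, 0]]'

```text
time: 2.1
tool_pos: [432.4, -159.5, 122.1]
tcp_rot: [3.142, 0.0, 1.465]
contact_force: [0.0, -1.8, -0.1]
grip_width: 55.2
```

```bash
cat >> h.py <<'E'
def st():
    o=get_obs();f=o["contact_force"];b=tob(o["tool_pos"])
    return dict(t=round(o["time"],2),b=b.round(1),z=round(o["tool_pos"][2],1),yawrel=round(o["tcp_rot"][2]-np.pi/2-YB,4),rp=o["tcp_rot"][:2].round(3),fb=np.round([f[:2]@BX,f[:2]@BY,f[2]],2),m=o["moment"].round(2),w=round(o["grip_width"],1))
E
python3 -c "
from h import *
print(st())"
```

```text
{'t': 2.1, 'b': array([-104.4, -185.8]), 'z': np.float64(122.1), 'yawrel': np.float64(0.0005), 'rp': array([3.142, 0.   ]), 'fb': array([ 0.19, -1.77, -0.13]), 'm': array([-0.11, -0.12, -0.03]), 'w': 55.2}
```

>>> carry_out --xyz '[[0, -0.043, 0.4], [0, 0, 0.4], [0, 0, 0.3], [0, 0, 0]]' --dr '[[0, 0, 0], [0, 0, 0], [0, 0, 0], [0, 0, 0]]'

```text
time: 2.6
tool_pos: [428.1, -160.3, 55.6]
tcp_rot: [-3.139, -0.001, 1.465]
contact_force: [-0.3, 0.1, 0.0]
grip_width: 55.0
```

```bash
python3 -c "
from h import *
print(st())
c=capture('side');im=c['image'];cv2.imwrite('pics/s1.png',cv2.resize(im[80:260,200:400],None,fx=3.3,fy=3.3,interpolation=2))
c=capture('top');im=c['image'];cv2.imwrite('pics/t1.png',cv2.resize(im[130:270,230:420],None,fx=3.3,fy=3.3,interpolation=2))
"
```

```text
{'t': 2.6, 'b': array([-108.6, -186.9]), 'z': np.float64(55.6), 'yawrel': np.float64(0.0007), 'rp': array([-3.139e+00, -1.000e-03]), 'fb': array([-0.27,  0.11,  0.04]), 'm': array([-0.03, -0.06,  0.01]), 'w': 55.0}
```

View pics/s1.png

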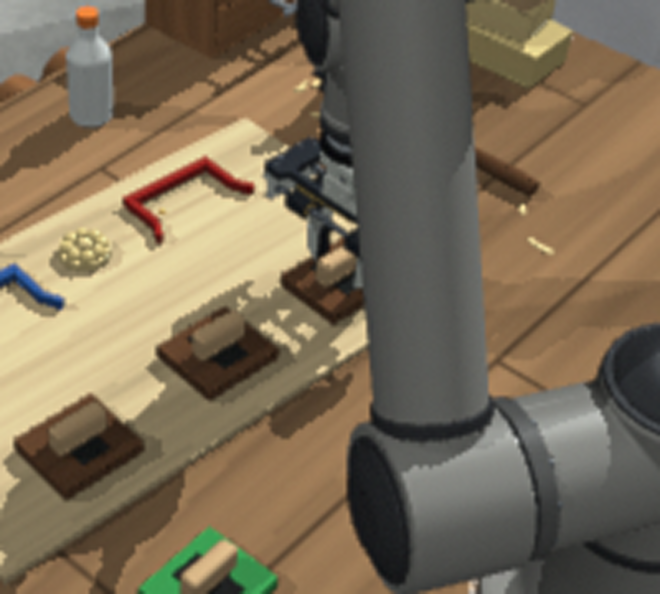

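View pics/t1.png

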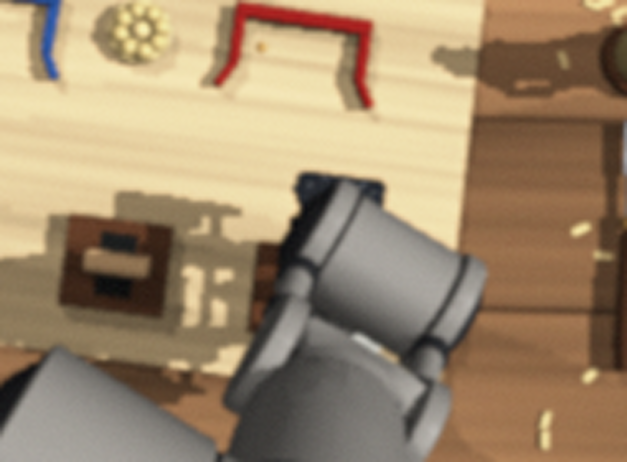

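>>> carry_out --xyz '[[0, 0.02, 0], [0, 0, 0], [0, 0, 0], [0, 0, 0], [0, 0, 0]]' --dr '[[0, 0, 0], [0, 0, 0], [0, 0, 0], [0, 0, 0], [0, 0, 0]]' --gripper -1

```text
time: 3.32
tool_pos: [430.0, -160.9, 56.7]
tcp_rot: [-3.141, 0.0, 1.465]
contact_force: [-1.7, 0.9, 0.0]
grip_width: 20.0
```

```bash
python3 -c "
from h import *
print(st())"
```

```text
{'t': 3.33, 'b': array([-106.6, -187.4]), 'z': np.float64(56.7), 'yawrel': np.float64(0.0006), 'rp': array([-3.141,  0.   ]), 'fb': array([-1.82,  0.7 ,  0.03]), 'm': array([-0.13,  0.05, -0.07]), 'w': 20.0}
```

>>> carry_out --xyz '[[0, 0.1, 0], [0, 0.1, 0], [0, 0.1, 0], [0, 0.1, 0], [0, 0.1, 0]]' --dr '[[0, 0, 0], [0, 0, 0], [0, 0, 0], [0, 0, 0], [0, 0, 0]]'

```text
time: 3.95
tool_pos: [460.4, -164.1, 56.7]
tcp_rot: [-3.141, 0.0, 1.465]
contact_force: [-2.0, 0.3, 0.6]
grip_width: 19.7
```

>>> carry_out --xyz '[[0, 0.1, 0], [0, 0.1, 0]]' --dr '[[0, 0, 0], [0, 0, 0]]'

```text
time: 4.2
tool_pos: [472.3, -165.4, 56.7]
tcp_rot: [-3.142, 0.0, 1.465]
contact_force: [-1.4, -0.2, 0.4]
grip_width: 19.8
```

>>> carry_out --xyz '[[0, 0, 0], [0, 0, 0]]' --dr '[[0, 0, 0], [0, 0, 0]]'

```text
time: 4.45
tool_pos: [472.2, -165.6, 56.8]
tcp_rot: [3.141, 0.0, 1.465]
contact_force: [-1.3, -0.5, 0.1]
grip_width: 19.7
```

>>> carry_out --xyz '[[0, -0.1, 0], [0, -0.1, 0], [0, -0.1, 0], [0, -0.1, 0], [0, -0.1, 0]]' --dr '[[0, 0, 0], [0, 0, 0], [0, 0, 0], [0, 0, 0], [0, 0, 0]]'

```text
time: 5.08
tool_pos: [441.8, -162.2, 56.8]
tcp_rot: [3.141, 0.0, 1.465]
contact_force: [2.4, 0.3, 0.2]
grip_width: 20.1
```

>>> carry_out --xyz '[[0, -0.1, 0], [0, -0.1, 0]]' --dr '[[0, 0, 0], [0, 0, 0]]'

```text
time: 5.32
tool_pos: [429.8, -160.9, 56.7]
tcp_rot: [3.141, 0.0, 1.465]
contact_force: [2.8, -0.7, 0.7]
grip_width: 19.7
```

>>> carry_out --xyz '[[0, 0, 0], [0, 0, 0]]' --dr '[[0, 0, 0], [0, 0, 0]]'

```text
time: 5.58
tool_pos: [430.0, -160.8, 56.6]
tcp_rot: [-3.141, -0.0, 1.465]
contact_force: [1.0, 0.2, 0.4]
grip_width: 20.0
```

```bash
cat >> h.py <<'E'
def feel(n=8):
    F=[]
    for i in range(n):
        f=get_obs()["contact_force"];F.append([f[:2]@BX,f[:2]@BY,f[2]]);capture("side")
    F=np.array(F);print("mean",F.mean(0).round(2),"std",F.std(0).round(2),"n",n,st()["t"])
E
python3 -c "
from h import *
feel(8);print(st())"
```

```text
mean [1.04 0.77 0.48] std [0.44 0.44 0.38] n 8 5.97
{'t': 5.97, 'b': array([-106.5, -187.3]), 'z': np.float64(56.7), 'yawrel': np.float64(0.0007), 'rp': array([-3.141, -0.   ]), 'fb': array([0.87, 0.21, 0.07]), 'm': array([ 0.07, -0.25, -0.01]), 'w': 19.8}
```

>>> carry_out --xyz '[[0, 0.1, 0], [0, 0.1, 0], [0, 0.1, 0], [0, 0.1, 0], [0, 0.1, 0]]' --dr '[[0, 0, 0], [0, 0, 0], [0, 0, 0], [0, 0, 0], [0, 0, 0]]'

```text
time: 6.6
tool_pos: [460.4, -164.1, 56.6]
tcp_rot: [-3.141, 0.0, 1.465]
contact_force: [-2.2, -0.3, 0.2]
grip_width: 19.6
```

```bash
python3 -c "
from h import *
print(st());feel(8);print(st())"
```

```text
{'t': 6.6, 'b': array([ -76.1, -187.3]), 'z': np.float64(56.6), 'yawrel': np.float64(0.0006), 'rp': array([-3.141,  0.   ]), 'fb': array([-2.12, -0.49,  0.16]), 'm': array([-0.01,  0.32,  0.02]), 'w': 19.6}
mean [-0.73 -0.58  0.55] std [0.66 0.5  0.57] n 8 7.0
{'t': 7.0, 'b': array([ -76.4, -187.5]), 'z': np.float64(56.8), 'yawrel': np.float64(0.0005), 'rp': array([3.141, 0.   ]), 'fb': array([-0.29, -0.46, -0.1 ]), 'm': array([-0.08,  0.02,  0.05]), 'w': 19.6}
```

>>> carry_out --xyz '[[0, 0, 0], [0, 0, 0], [0, 0, -0.4], [0, 0, -0.3], [0.8, -0.12, 0], [0.8, -0.12, 0], [0.8, -0.12, 0], [0.52, -0.112, 0]]' --dr '[[0, 0, 0], [0, 0, 0], [0, 0, 0], [0, 0, 0], [0, 0, 0], [0, 0, 0], [0, 0, 0], [0, 0, 0]]' --gripper 0.2

```text
time: 8.0
tool_pos: [450.2, 15.0, 98.8]
tcp_rot: [3.141, -0.0, 1.466]
contact_force: [0.1, 0.6, 0.3]
grip_width: 55.0
```

>>> carry_out --xyz '[[0, 0, 0], [0, 0, 0.4], [0, 0, 0.3], [0, 0, 0]]' --dr '[[0, 0, 0], [0, 0, 0], [0, 0, 0], [0, 0, 0]]'

```text
time: 8.5
tool_pos: [449.9, 12.4, 55.8]
tcp_rot: [-3.139, 0.0, 1.464]
contact_force: [-0.3, -0.1, 0.6]
grip_width: 54.8
```

```bash
python3 -c "
from h import *
print(st())
c=capture('side');im=c['image'];cv2.imwrite('pics/s2.png',cv2.resize(im[80:260,180:380],None,fx=3.3,fy=3.3,interpolation=2))
"
```

```text
{'t': 8.5, 'b': array([-105.3,  -13. ]), 'z': np.float64(55.8), 'yawrel': np.float64(-0.0003), 'rp': array([-3.139,  0.   ]), 'fb': array([-0.3 , -0.12,  0.61]), 'm': array([ 0.01, -0.08, -0.  ]), 'w': 54.8}
```

View pics/s2.png

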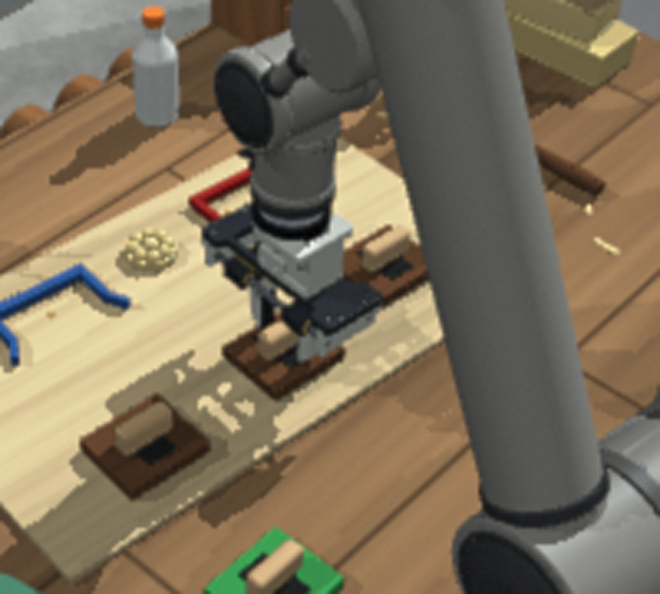

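The fingers straddle the middle handle cleanly, at about (270,340) in the crop. I'll close and feel this block the same way.

>>> carry_out --xyz '[[0, 0, 0], [0, 0, 0], [0, 0, 0], [0, 0, 0]]' --dr '[[0, 0, 0], [0, 0, 0], [0, 0, 0], [0, 0, 0]]' --gripper -1

```text
time: 9.05
tool_pos: [450.4, 13.1, 56.9]
tcp_rot: [3.141, 0.0, 1.465]
contact_force: [0.2, 0.7, -0.4]
grip_width: 19.7
```

>>> carry_out --xyz '[[0, 0.1, 0], [0, 0.1, 0], [0, 0.1, 0], [0, 0.1, 0], [0, 0.1, 0], [0, 0.1, 0]]' --dr '[[0, 0, 0], [0, 0, 0], [0, 0, 0], [0, 0, 0], [0, 0, 0], [0, 0, 0]]'

```text
time: 9.8
tool_pos: [484.4, 9.6, 56.0]
tcp_rot: [-3.136, -0.0, 1.465]
contact_force: [-6.7, 0.7, 1.4]
grip_width: 19.8
```

```bash
python3 -c "
from h import *
print(st());feel(6);print(st())"
```

```text
{'t': 9.8, 'b': array([-70.7, -12. ]), 'z': np.float64(56.0), 'yawrel': np.float64(0.0009), 'rp': array([-3.136, -0.   ]), 'fb': array([-6.72, -0.02,  1.36]), 'm': array([0.11, 1.12, 0.05]), 'w': 19.8}
mean [-5.66 -0.28  1.45] std [0.64 0.46 0.45] n 6 10.1
{'t': 10.1, 'b': array([-70.3, -12. ]), 'z': np.float64(56.1), 'yawrel': np.float64(0.0008), 'rp': array([-3.137, -0.   ]), 'fb': array([-5.17, -0.29,  2.13]), 'm': array([ 0.06,  0.96, -0.03]), 'w': 19.5}
```

>>> carry_out --xyz '[[0, -0.1, 0], [0, -0.1, 0], [0, -0.1, 0], [0, -0.1, 0], [0, -0.1, 0], [0, -0.1, 0]]' --dr '[[0, 0, 0], [0, 0, 0], [0, 0, 0], [0, 0, 0], [0, 0, 0], [0, 0, 0]]'

```text
time: 10.85
tool_pos: [451.8, 12.8, 57.3]
tcp_rot: [3.137, 0.0, 1.465]
contact_force: [5.6, 0.0, -0.1]
grip_width: 20.1
```

```bash
python3 -c "
from h import *
print(st());feel(6);print(st())"
```

```text
{'t': 10.85, 'b': array([-103.4,  -12.3]), 'z': np.float64(57.3), 'yawrel': np.float64(0.0004), 'rp': array([3.137, 0.   ]), 'fb': array([ 5.61,  0.61, -0.14]), 'm': array([-0.16, -1.1 , -0.04]), 'w': 20.1}
mean [ 4.31  0.55 -0.33] std [1.09 0.55 0.33] n 6 11.15
{'t': 11.15, 'b': array([-104.2,  -12.3]), 'z': np.float64(56.9), 'yawrel': np.float64(0.0005), 'rp': array([3.14, 0.  ]), 'fb': array([ 3.24,  0.33, -0.3 ]), 'm': array([-0.17, -0.93, -0.05]), 'w': 20.1}
```

>>> carry_out --xyz '[[0, 0.1, 0], [0, 0, 0], [0, 0, 0], [0, 0, -0.4], [0, 0, -0.3], [0.8, -0.06, 0], [0.8, -0.06, 0], [0.8, -0.06, 0]]' --dr '[[0, 0, 0], [0, 0, 0], [0, 0, 0], [0, 0, 0], [0, 0, 0], [0, 0, 0], [0, 0, 0], [0, 0, 0]]' --gripper 0.2

```text
time: 12.15
tool_pos: [460.2, 158.1, 98.6]
tcp_rot: [-3.141, 0.0, 1.464]
contact_force: [0.7, -0.2, -0.6]
grip_width: 55.2
```

>>> carry_out --xyz '[[0.72, -0.058, 0], [0, 0, 0], [0, 0, 0.4], [0, 0, 0.3], [0, 0, 0]]' --dr '[[0, 0, 0], [0, 0, 0], [0, 0, 0], [0, 0, 0], [0, 0, 0]]'

```text
time: 12.78
tool_pos: [460.7, 199.0, 55.5]
tcp_rot: [-3.138, 0.002, 1.464]
contact_force: [-0.5, 0.0, 1.0]
grip_width: 55.1
```

```bash
python3 -c "
from h import *
print(st())
c=capture('side');im=c['image'];cv2.imwrite('pics/s3.png',cv2.resize(im[80:260,150:350],None,fx=3.3,fy=3.3,interpolation=2))
"
```

```text
{'t': 12.78, 'b': array([-114.5,  173.7]), 'z': np.float64(55.5), 'yawrel': np.float64(-0.0001), 'rp': array([-3.138e+00,  2.000e-03]), 'fb': array([-0.5 , -0.01,  1.02]), 'm': array([ 0.05, -0.08, -0.02]), 'w': 55.1}
```

View pics/s3.png

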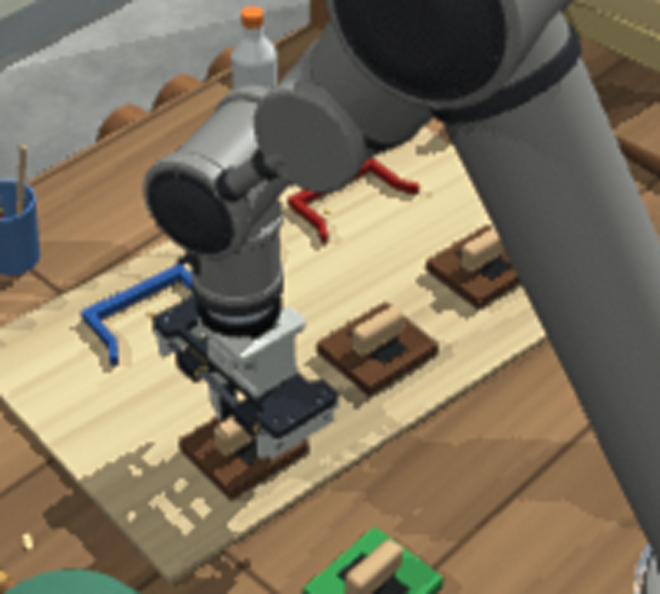

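The fingers straddle the left handle, at about (232,430) in the crop. Now I'll feel this one.

>>> carry_out --xyz '[[0, 0.02, 0], [0, 0, 0], [0, 0, 0], [0, 0, 0]]' --dr '[[0, 0, 0], [0, 0, 0], [0, 0, 0], [0, 0, 0]]' --gripper -1

```text
time: 13.32
tool_pos: [463.2, 200.0, 56.9]
tcp_rot: [3.142, 0.0, 1.465]
contact_force: [-0.6, -0.5, -0.2]
grip_width: 20.4
```

>>> carry_out --xyz '[[0, 0.1, 0], [0, 0.1, 0], [0, 0.1, 0], [0, 0.1, 0], [0, 0.1, 0]]' --dr '[[0, 0, 0], [0, 0, 0], [0, 0, 0], [0, 0, 0], [0, 0, 0]]'

```text
time: 13.95
tool_pos: [493.3, 196.7, 56.6]
tcp_rot: [-3.141, 0.0, 1.465]
contact_force: [-3.2, -0.3, 0.9]
grip_width: 20.2
```

```bash
python3 -c "
from h import *
print(st());feel(8);print(st())"
```

```text
{'t': 13.95, 'b': array([-81.8, 174.9]), 'z': np.float64(56.6), 'yawrel': np.float64(0.0005), 'rp': array([-3.141,  0.   ]), 'fb': array([-3.17, -0.63,  0.86]), 'm': array([ 0.09,  0.64, -0.02]), 'w': 20.2}
mean [-2.69 -0.06  0.59] std [0.5  0.31 0.31] n 8 14.35
{'t': 14.35, 'b': array([-82., 175.]), 'z': np.float64(56.8), 'yawrel': np.float64(0.0007), 'rp': array([3.141, 0.   ]), 'fb': array([-2.57,  0.08,  0.68]), 'm': array([-0.  ,  0.33,  0.02]), 'w': 20.0}
```

>>> carry_out --xyz '[[0, -0.1, 0], [0, -0.1, 0], [0, -0.1, 0], [0, -0.1, 0], [0, -0.1, 0]]' --dr '[[0, 0, 0], [0, 0, 0], [0, 0, 0], [0, 0, 0], [0, 0, 0]]'

```text
time: 14.98
tool_pos: [463.2, 200.1, 56.9]
tcp_rot: [3.141, -0.0, 1.465]
contact_force: [3.0, 0.1, -0.5]
grip_width: 20.0
```

```bash
python3 -c "
from h import *
print(st());feel(8);print(st())"
```

```text
{'t': 14.97, 'b': array([-112.1,  175.1]), 'z': np.float64(56.9), 'yawrel': np.float64(0.0006), 'rp': array([ 3.141, -0.   ]), 'fb': array([ 3.02,  0.41, -0.48]), 'm': array([-0.12, -0.78,  0.04]), 'w': 20.0}
mean [2.67 0.11 0.04] std [0.42 0.37 0.42] n 8 15.38
{'t': 15.38, 'b': array([-112.,  175.]), 'z': np.float64(56.6), 'yawrel': np.float64(0.0005), 'rp': array([-3.141,  0.   ]), 'fb': array([2.21, 1.  , 0.64]), 'm': array([-0.04, -0.59,  0.04]), 'w': 19.5}
```

>>> carry_out --xyz '[[0, 0.06, 0], [0, 0, 0], [0, 0, 0], [0, 0, -0.4], [0, 0, -0.4]]' --dr '[[0, 0, 0], [0, 0, 0], [0, 0, 0], [0, 0, 0], [0, 0, 0]]' --gripper 0.2

```text
time: 16.0
tool_pos: [466.2, 199.5, 104.9]
tcp_rot: [-3.14, 0.001, 1.465]
contact_force: [0.5, 0.6, 0.5]
grip_width: 55.0
```

>>> carry_out --xyz '[[-0.755, 0.067, 0], [-0.755, 0.067, 0], [-0.755, 0.067, 0], [-0.755, 0.067, 0], [-0.755, 0.067, 0], [-0.755, 0.067, 0], [-0.755, 0.067, 0], [-0.755, 0.067, 0]]' --dr '[[0, 0, 0], [0, 0, 0], [0, 0, 0], [0, 0, 0], [0, 0, 0], [0, 0, 0], [0, 0, 0], [0, 0, 0]]'

```text
time: 17.0
tool_pos: [459.9, -165.5, 104.7]
tcp_rot: [-3.141, -0.0, 1.465]
contact_force: [0.6, -0.1, -0.6]
grip_width: 54.7
```

```bash
python3 -c "
from h import *
print(st())
c=capture('side');im=c['image'];cv2.imwrite('pics/s4.png',cv2.resize(im[80:260,180:380],None,fx=3.3,fy=3.3,interpolation=2))
c=capture('top');np.savez('top4.npz',**c);im=c['image'];cv2.imwrite('pics/t4.png',cv2.resize(im[95:255,150:385],None,fx=3.3,fy=3.3,interpolation=2))
"
```

```text
{'t': 17.0, 'b': array([ -76.4, -188.7]), 'z': np.float64(104.7), 'yawrel': np.float64(0.0006), 'rp': array([-3.141, -0.   ]), 'fb': array([ 0.63, -0.07, -0.55]), 'm': array([-0.03, -0.09,  0.02]), 'w': 54.7}
```

View pics/s4.png

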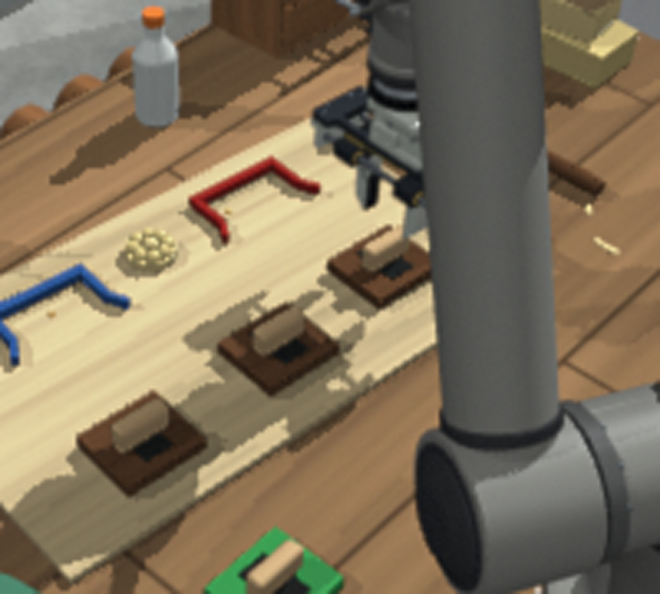

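View pics/t4.png

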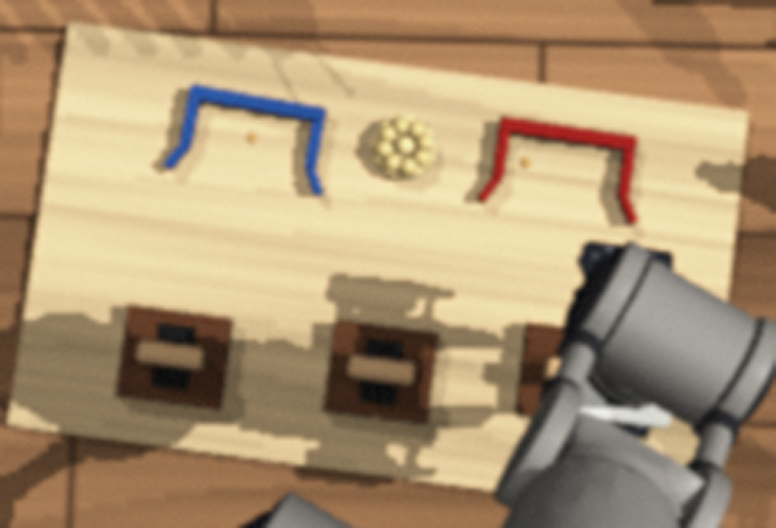

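>>> carry_out --xyz '[[0, 0, 0.4], [0, 0, 0.4], [0, 0, 0]]' --dr '[[0, 0, 0], [0, 0, 0], [0, 0, 0]]'

```text
time: 17.48
tool_pos: [459.0, -162.8, 55.4]
tcp_rot: [-3.137, -0.002, 1.465]
contact_force: [-0.5, -0.1, 0.6]
grip_width: 55.1
```

>>> carry_out --xyz '[[0, 0, 0], [0, 0, 0], [0, 0, 0], [0, 0, 0]]' --dr '[[0, 0, 0], [0, 0, 0], [0, 0, 0], [0, 0, 0]]' --gripper -1

```text
time: 17.98
tool_pos: [460.4, -164.2, 57.1]
tcp_rot: [3.141, 0.0, 1.465]
contact_force: [-0.5, -0.6, 0.8]
grip_width: 19.6
```

>>> carry_out --xyz '[[0, -0.15, 0], [0, -0.15, 0], [0, -0.15, 0], [0, -0.15, 0], [0, 0, 0], [0, 0, 0]]' --dr '[[0, 0, 0], [0, 0, 0], [0, 0, 0], [0, 0, 0], [0, 0, 0], [0, 0, 0]]'

```text
time: 18.73
tool_pos: [424.3, -160.2, 56.6]
tcp_rot: [-3.141, -0.0, 1.465]
contact_force: [0.3, -0.1, 1.1]
grip_width: 19.7
```

```bash
python3 -c "
from h import *
print(st())
c=load('top4.npz')
for b in blocks(c,[(201,205),(264,209)]): print([np.round(x,1) for x in b[:3]],b[3])
"
```

```text
{'t': 18.73, 'b': array([-112.4, -187.3]), 'z': np.float64(56.6), 'yawrel': np.float64(0.0005), 'rp': array([-3.141, -0.   ]), 'fb': array([ 0.32, -0.1 ,  1.14]), 'm': array([ 0.09, -0.17,  0.02]), 'w': 19.7}Traceback (most recent call last):
  File "<string>", line 5, in <module>
    for b in blocks(c,[(201,205),(264,209)]): print([np.round(x,1) for x in b[:3]],b[3])
             ~~~~~~^^^^^^^^^^^^^^^^^^^^^^^^^
  File "h.py", line 35, in blocks
    hc=max(cv2.findContours(h,0,1)[0],key=cv2.contourArea)
ValueError: max() iterable argument is empty
```

>>> carry_out --xyz '[[0, 0.02, 0], [0, 0, 0], [0, 0, 0], [0, 0, -0.4], [0, 0, -0.4], [0.73, 0.06, 0], [0.73, 0.06, 0], [0.73, 0.06, 0]]' --dr '[[0, 0, 0], [0, 0, 0], [0, 0, 0], [0, 0, 0], [0, 0, 0], [0, 0, 0], [0, 0, 0], [0, 0, 0]]' --gripper 0.2

```text
time: 19.73
tool_pos: [450.6, -29.8, 104.8]
tcp_rot: [3.141, 0.0, 1.464]
contact_force: [0.2, -0.6, 0.6]
grip_width: 55.0
```

>>> carry_out --xyz '[[0.73, 0.073, 0], [0, 0, 0], [0, 0, 0.4], [0, 0, 0.4], [0, 0, 0]]' --dr '[[0, 0, 0], [0, 0, 0], [0, 0, 0], [0, 0, 0], [0, 0, 0]]'

```text
time: 20.35
tool_pos: [458.2, 11.5, 55.5]
tcp_rot: [-3.138, 0.0, 1.464]
contact_force: [0.7, -0.8, 0.6]
grip_width: 55.0
```

```bash
python3 -c "
from h import *
print(st())
c=capture('side');im=c['image'];cv2.imwrite('pics/s5.png',cv2.resize(im[80:260,180:380],None,fx=3.3,fy=3.3,interpolation=2))
"
```

```text
{'t': 20.35, 'b': array([-97. , -12.9]), 'z': np.float64(55.5), 'yawrel': np.float64(-0.0001), 'rp': array([-3.138,  0.   ]), 'fb': array([ 0.74, -0.73,  0.58]), 'm': array([-0.02, -0.09,  0.01]), 'w': 55.0}
```

View pics/s5.png

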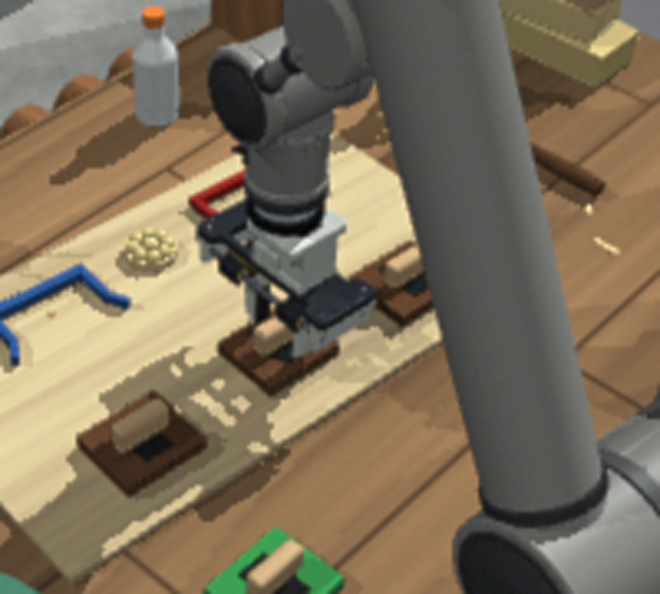

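>>> carry_out --xyz '[[0, 0.01, 0], [0, 0, 0], [0, 0, 0], [0, 0, 0], [0, 0, -0.05]]' --dr '[[0, 0, 0], [0, 0, 0], [0, 0, 0], [0, 0, 0], [0, 0, 0]]' --gripper -1

```text
time: 21.02
tool_pos: [459.7, 12.1, 59.6]
tcp_rot: [-3.141, 0.0, 1.465]
contact_force: [-0.4, 0.5, -2.0]
grip_width: 19.6
```

```bash
python3 -c "
from h import *
print(st());feel(3)"
```

```text
{'t': 21.02, 'b': array([-95.5, -12.2]), 'z': np.float64(59.6), 'yawrel': np.float64(0.0007), 'rp': array([-3.141,  0.   ]), 'fb': array([-0.48,  0.41, -2.04]), 'm': array([-0.03, -0.03,  0.04]), 'w': 19.6}
mean [-0.05  0.38 -1.18] std [0.35 0.15 0.81] n 3 21.18
```

>>> carry_out --xyz '[[0, 0.2, 0], [0, 0.2, 0], [0, 0.2, 0], [0, 0.2, 0], [0, 0.2, 0], [0, 0.2, 0], [0, 0.2, 0], [0, 0.2, 0]]' --dr '[[0, 0, 0], [0, 0, 0], [0, 0, 0], [0, 0, 0], [0, 0, 0], [0, 0, 0], [0, 0, 0], [0, 0, 0]]'

```text
time: 22.18
tool_pos: [556.3, 1.8, 59.7]
tcp_rot: [3.142, 0.0, 1.465]
contact_force: [-4.6, 0.8, -0.4]
grip_width: 19.8
```

```bash
python3 -c "
from h import *
print(st());feel(3)
c=capture('side');im=c['image'];cv2.imwrite('pics/s6.png',cv2.resize(im[80:260,180:380],None,fx=3.3,fy=3.3,interpolation=2))"
```

```text
{'t': 22.18, 'b': array([  1.6, -12.1]), 'z': np.float64(59.7), 'yawrel': np.float64(0.0006), 'rp': array([3.142, 0.   ]), 'fb': array([-4.66,  0.33, -0.42]), 'm': array([ 0.05,  0.8 , -0.02]), 'w': 19.8}
mean [-2.58  0.34 -0.93] std [1.64 0.12 0.36] n 3 22.32
```

View pics/s6.png

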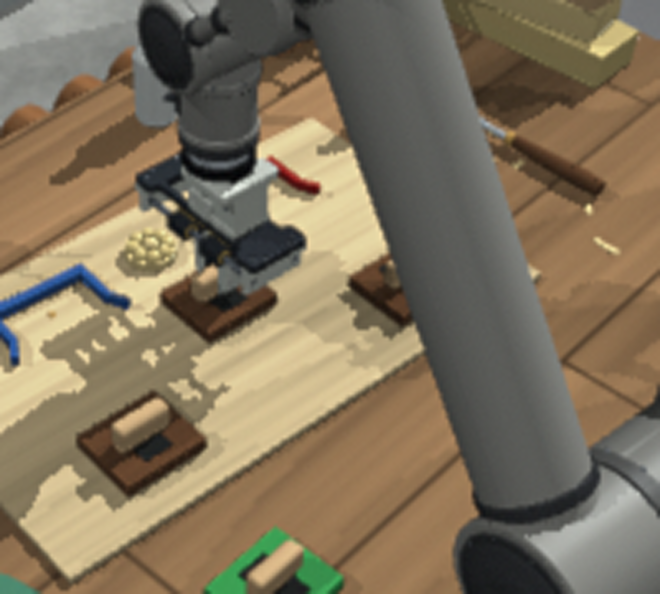

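>>> carry_out --xyz '[[-0.295, 0, 0], [-0.295, 0, 0], [-0.295, 0, 0], [-0.295, 0, 0], [-0.295, 0, 0], [-0.295, 0, 0], [-0.295, 0, 0], [-0.295, 0, 0]]' --dr '[[0, 0, 0], [0, 0, 0], [0, 0, 0], [0, 0, 0], [0, 0, 0], [0, 0, 0], [0, 0, 0.07], [0, 0, 0.07]]'

```text
time: 23.38
tool_pos: [540.1, -140.0, 59.7]
tcp_rot: [-3.141, -0.0, 1.444]
contact_force: [0.9, 4.7, -1.4]
grip_width: 19.8
```

```bash
python3 -c "
from h import *
print(st());feel(2)
c=capture('side');np.savez('side7.npz',**c);im=c['image'];cv2.imwrite('pics/s7.png',cv2.resize(im[80:260,180:380],None,fx=3.3,fy=3.3,interpolation=2))
c=capture('top');np.savez('top7.npz',**c);im=c['image'];cv2.imwrite('pics/t7.png',cv2.resize(im[95:255,190:385],None,fx=3.7,fy=3.7,interpolation=2))"
```

```text
{'t': 23.38, 'b': array([   0.6, -154.9]), 'z': np.float64(59.7), 'yawrel': np.float64(-0.0198), 'rp': array([-3.141, -0.   ]), 'fb': array([ 0.35,  4.77, -1.39]), 'm': array([ 0.81, -0.24,  0.04]), 'w': 19.8}
mean [-0.03  1.85 -1.91] std [0.39 2.92 0.52] n 2 23.48
```

View pics/s7.png

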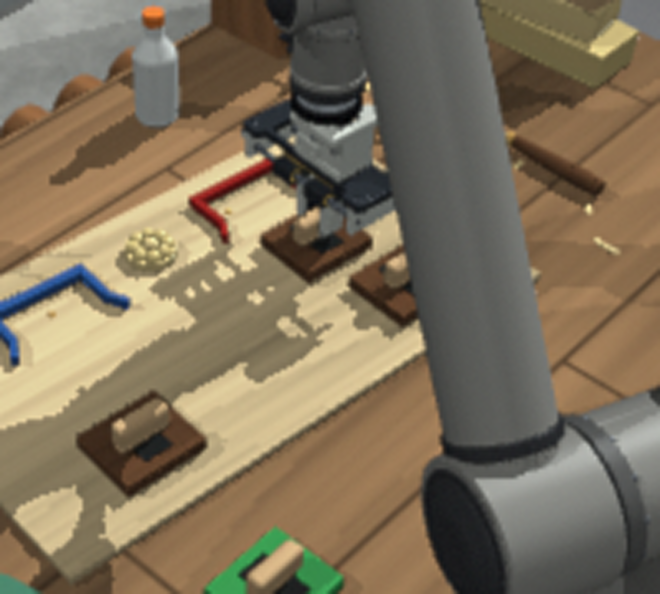

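View pics/t7.png

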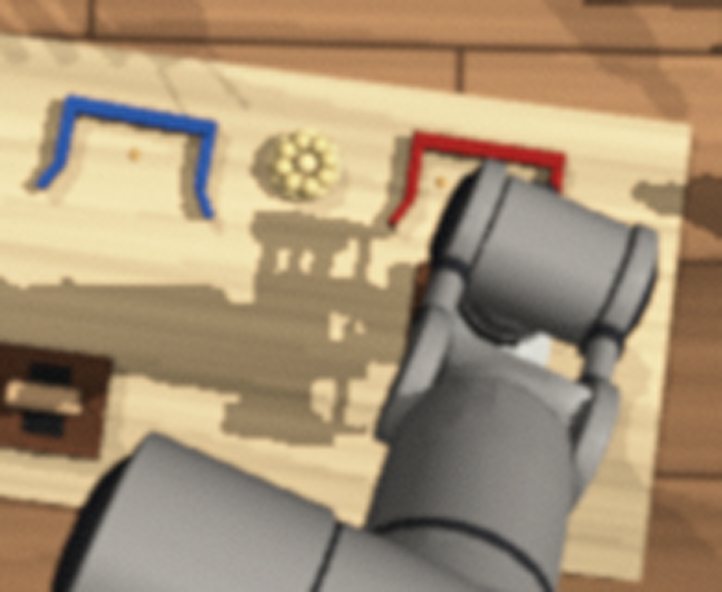

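Run:
```python
from h import *
for f,x0,y0 in(("side7",245,125),):
    c=load(f+".npz");im=c["image"][115:175,225:300]
    cv2.imwrite("pics/z7.png",cv2.resize(im,None,fx=10,fy=10,interpolation=cv2.INTER_CUBIC))
```

```text
(no output)
```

View pics/z7.png

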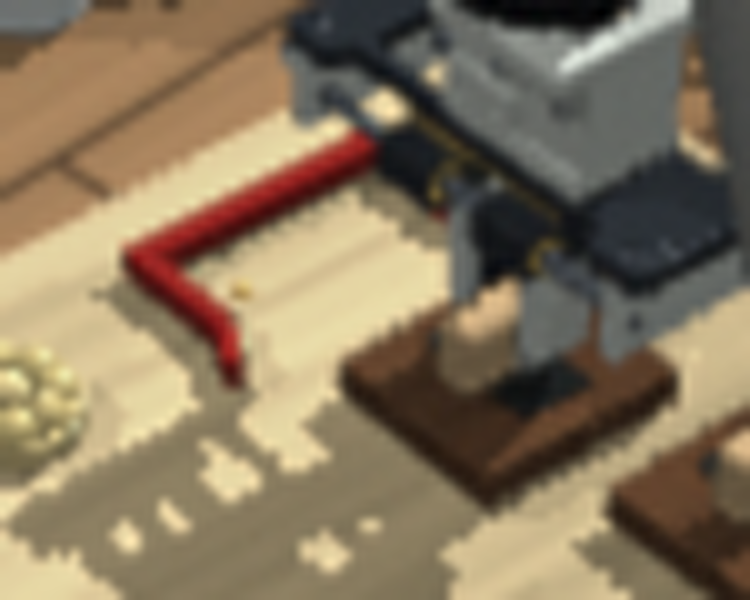

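Run:
```python
from h import *
c=load("side7.npz")
Z=lambda p:[(p[0]+.5)/10-.5+225,(p[1]+.5)/10-.5+115]
for n,p,z in[("TL",(344,362),28),("BL",(487,480),28),("BR",(678,370),28),("dock in corner",(180,262),23),("dock flare start in",(237,315),23),("flare tip",(242,375),23),("back right in",(370,158),23),("dock out corner",(125,252),23)]:
    print(n,tob(onz(c,[Z(p)],z))[0].round(1))
```

```text
TL [  42.5 -108.2]
BL [ -39.6 -104.8]
BR [ -40.4 -200.1]
dock in corner [ 131.1 -102.5]
dock flare start in [ 93.1 -99. ]
flare tip [ 65.5 -78.2]
back right in [ 132.8 -200.8]
dock out corner [149.3 -90.2]
```

>>> carry_out --xyz '[[0.035, 0.12, 0], [0, 0.17, 0], [0, 0.17, 0], [0, 0.17, 0], [0, 0.17, 0], [0, 0.17, 0], [0, 0.17, 0], [0, 0.15, 0]]' --dr '[[0, 0, 0], [0, 0, 0], [0, 0, 0], [0, 0, 0], [0, 0, 0], [0, 0, 0], [0, 0, 0], [0, 0, 0]]'

```text
time: 24.58
tool_pos: [618.1, -146.6, 59.7]
tcp_rot: [3.141, 0.0, 1.445]
contact_force: [-4.4, 1.8, -0.7]
grip_width: 19.6
```

```bash
python3 -c "
from h import *
print(st());feel(2)
c=capture('side');np.savez('side8.npz',**c);im=c['image'][100:160,225:300];cv2.imwrite('pics/z8.png',cv2.resize(im,None,fx=10,fy=10,interpolation=2))"
```

```text
{'t': 24.57, 'b': array([  78.8, -153.1]), 'z': np.float64(59.7), 'yawrel': np.float64(-0.019), 'rp': array([3.141, 0.   ]), 'fb': array([-4.57,  1.28, -0.7 ]), 'm': array([ 0.05,  0.8 , -0.05]), 'w': 19.6}
mean [-3.99  0.31 -1.  ] std [0.58 0.96 0.3 ] n 2 24.68
```

View pics/z8.png

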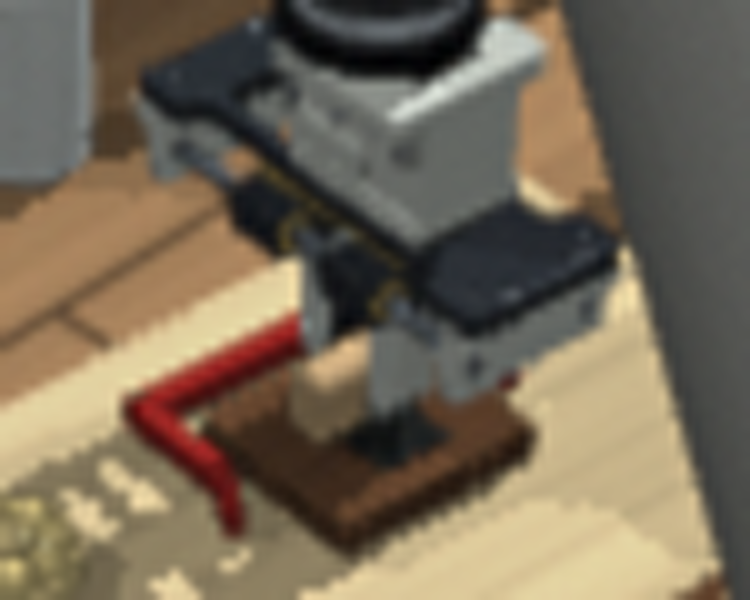

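>>> carry_out --xyz '[[0, 0.06, 0], [0, 0.06, 0], [0, 0.06, 0], [0, 0.06, 0]]' --dr '[[0, 0, 0], [0, 0, 0], [0, 0, 0], [0, 0, 0]]'

```text
time: 25.22
tool_pos: [631.8, -148.3, 59.7]
tcp_rot: [-3.141, -0.0, 1.445]
contact_force: [-4.7, 1.5, -0.9]
grip_width: 20.0
```

```bash
python3 -c "
from h import *
print(st());feel(3)
c=capture('side');np.savez('side9.npz',**c);im=c['image'][100:160,225:300];cv2.imwrite('pics/z9.png',cv2.resize(im,None,fx=10,fy=10,interpolation=2))"
```

```text
{'t': 25.23, 'b': array([  92.6, -153.3]), 'z': np.float64(59.7), 'yawrel': np.float64(-0.019), 'rp': array([-3.141, -0.   ]), 'fb': array([-4.83,  0.96, -0.87]), 'm': array([0.04, 0.76, 0.06]), 'w': 20.0}
mean [-3.9   0.29 -1.  ] std [0.68 0.49 0.27] n 3 25.38
```

View pics/z9.png

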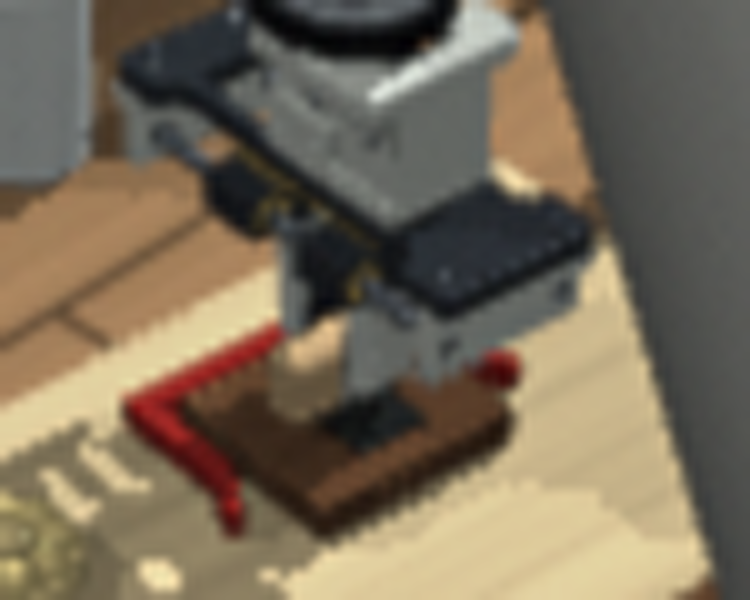

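>>> carry_out --xyz '[[0, 0.04, 0], [0, 0.04, 0]]' --dr '[[0, 0, 0], [0, 0, 0]]'

```text
time: 25.68
tool_pos: [636.5, -148.9, 59.7]
tcp_rot: [-3.141, 0.0, 1.445]
contact_force: [-3.4, 0.3, -0.9]
grip_width: 19.7
```

```bash
python3 -c "
from h import *
print(st());feel(2)"
```

```text
{'t': 25.68, 'b': array([  97.4, -153.4]), 'z': np.float64(59.7), 'yawrel': np.float64(-0.019), 'rp': array([-3.141,  0.   ]), 'fb': array([-3.41, -0.09, -0.87]), 'm': array([0.08, 0.71, 0.  ]), 'w': 19.7}
mean [-4.23 -0.03 -1.19] std [0.82 0.06 0.33] n 2 25.77
```

>>> carry_out --xyz '[[0, 0.04, 0], [0, 0.04, 0]]' --dr '[[0, 0, 0], [0, 0, 0]]'

```text
time: 26.02
tool_pos: [641.2, -149.5, 59.6]
tcp_rot: [-3.141, -0.0, 1.445]
contact_force: [-5.5, 0.0, -0.9]
grip_width: 19.7
```

```bash
python3 -c "
from h import *
print(st());feel(2)
c=capture('side');np.savez('side10.npz',**c);im=c['image'][100:160,225:300];cv2.imwrite('pics/z10.png',cv2.resize(im,None,fx=10,fy=10,interpolation=2))"
```

```text
{'t': 26.02, 'b': array([ 102.1, -153.5]), 'z': np.float64(59.6), 'yawrel': np.float64(-0.019), 'rp': array([-3.141, -0.   ]), 'fb': array([-5.51, -0.54, -0.88]), 'm': array([0.08, 0.93, 0.  ]), 'w': 19.7}
mean [-4.89 -0.35 -1.29] std [0.62 0.19 0.41] n 2 26.12
```

View pics/z10.png

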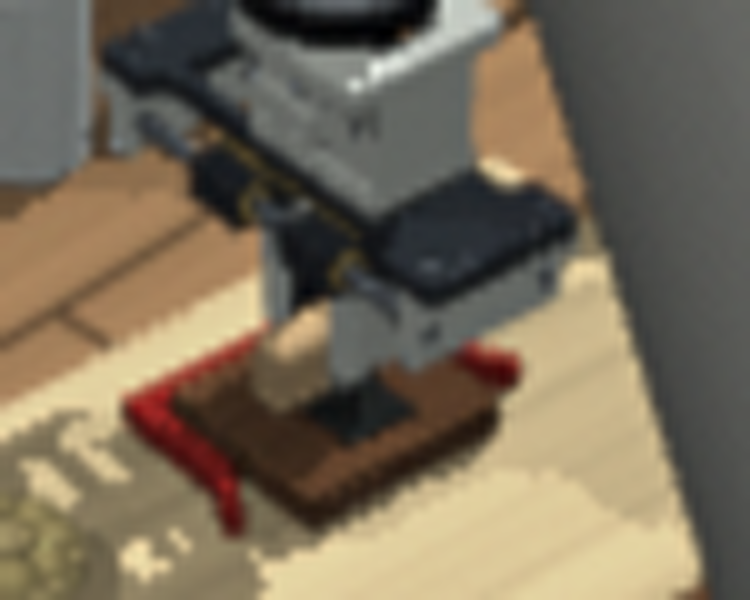

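>>> carry_out --xyz '[[0, 0.04, 0], [0, 0.04, 0]]' --dr '[[0, 0, 0], [0, 0, 0]]'

```text
time: 26.42
tool_pos: [645.0, -150.0, 59.3]
tcp_rot: [-3.139, -0.0, 1.445]
contact_force: [-8.4, 1.0, -1.1]
grip_width: 19.8
```

```bash
python3 -c "
from h import *
print(st());feel(3)
c=capture('side');np.savez('side11.npz',**c);im=c['image'][100:160,225:300];cv2.imwrite('pics/z11.png',cv2.resize(im,None,fx=10,fy=10,interpolation=2))"
```

```text
{'t': 26.43, 'b': array([ 106. , -153.6]), 'z': np.float64(59.3), 'yawrel': np.float64(-0.0189), 'rp': array([-3.139, -0.   ]), 'fb': array([-8.5 ,  0.07, -1.06]), 'm': array([0.11, 1.45, 0.  ]), 'w': 19.8}
mean [-8.05 -0.08 -1.01] std [0.32 0.19 0.21] n 3 26.57
```

View pics/z11.png

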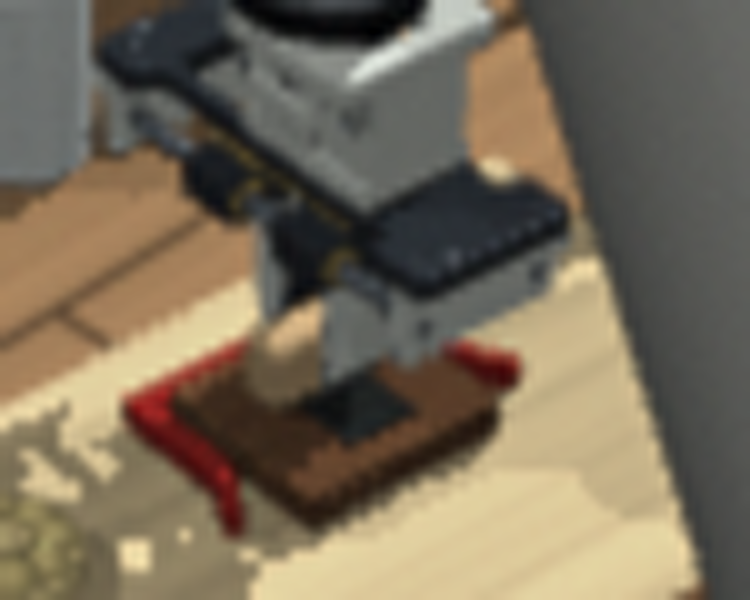

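>>> carry_out --xyz '[[0, 0, 0.05], [0, -0.1, 0], [0, -0.09, 0], [0, 0, 0]]' --dr '[[0, 0, 0], [0, 0, 0], [0, 0, 0], [0, 0, 0]]'

```text
time: 27.12
tool_pos: [635.4, -148.9, 57.4]
tcp_rot: [3.139, 0.0, 1.445]
contact_force: [-0.7, 1.2, -0.6]
grip_width: 19.8
```

```bash
python3 -c "
from h import *
print(st());feel(3)"
```

```text
{'t': 27.12, 'b': array([  96.3, -153.5]), 'z': np.float64(57.4), 'yawrel': np.float64(-0.0191), 'rp': array([3.139, 0.   ]), 'fb': array([-0.86,  1.16, -0.6 ]), 'm': array([ 0.09,  0.2 , -0.02]), 'w': 19.8}
mean [-0.8   0.51 -0.21] std [0.07 0.48 0.28] n 3 27.27
```

>>> carry_out --xyz '[[0, 0, 0], [0, 0, 0], [0, 0, -0.4], [0, 0, -0.4], [0, 0, 0]]' --dr '[[0, 0, 0], [0, 0, 0], [0, 0, 0], [0, 0, 0], [0, 0, -0.143]]' --gripper 0.2

```text
time: 27.9
tool_pos: [636.1, -149.2, 106.8]
tcp_rot: [3.137, 0.001, 1.466]
contact_force: [-0.6, -0.2, -0.5]
grip_width: 54.9
```

>>> carry_out --xyz '[[-0.113, -0.694, 0], [-0.113, -0.694, 0], [-0.113, -0.694, 0], [-0.113, -0.694, 0], [-0.113, -0.694, 0], [0, 0, 0]]' --dr '[[0, 0, 0], [0, 0, 0], [0, 0, 0], [0, 0, 0], [0, 0, 0], [0, 0, 0]]'

```text
time: 28.65
tool_pos: [421.2, -159.8, 103.9]
tcp_rot: [-3.138, -0.001, 1.464]
contact_force: [1.1, -0.2, 0.2]
grip_width: 55.2
```

```bash
python3 -c "
from h import *
print(st())
c=capture('side');np.savez('side12.npz',**c);im=c['image'][90:170,210:310];cv2.imwrite('pics/z12.png',cv2.resize(im,None,fx=7.5,fy=7.5,interpolation=2))
c=capture('top');np.savez('top12.npz',**c);im=c['image'][115:185,280:380];cv2.imwrite('pics/t12.png',cv2.resize(im,None,fx=8,fy=8,interpolation=2))"
```

```text
{'t': 28.65, 'b': array([-115.6, -187.2]), 'z': np.float64(103.9), 'yawrel': np.float64(-0.0), 'rp': array([-3.138e+00, -1.000e-03]), 'fb': array([ 1.08, -0.06,  0.19]), 'm': array([ 0.02, -0.14, -0.  ]), 'w': 55.2}
```

View pics/z12.png

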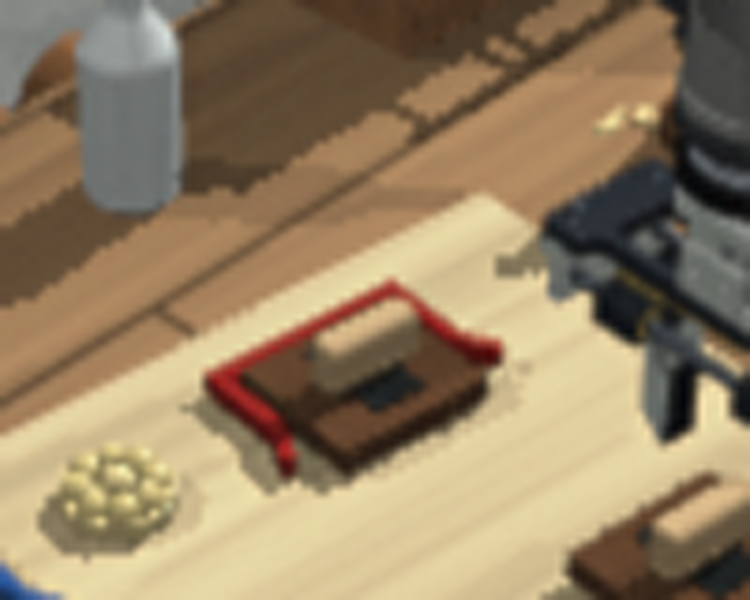

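View pics/t12.png

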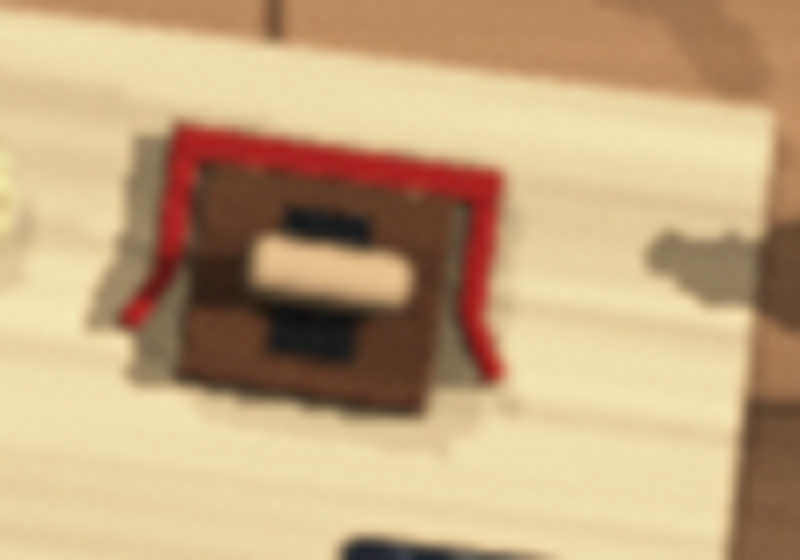

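>>> carry_out --xyz '[[0, 0, 0.4], [0, 0, 0.4], [0, 0, 0], [0, 0, 0]]' --dr '[[0, 0, 0], [0, 0, 0], [0, 0, 0], [0, 0, 0]]'

```text
time: 29.25
tool_pos: [424.9, -160.6, 57.0]
tcp_rot: [3.141, 0.0, 1.466]
contact_force: [-0.1, -0.5, -0.1]
grip_width: 55.3
```

```bash
python3 -c "
from h import *
print(st())
c=capture('side');im=c['image'][100:180,230:330];cv2.imwrite('pics/z13.png',cv2.resize(im,None,fx=7.5,fy=7.5,interpolation=2))"
```

```text
{'t': 29.25, 'b': array([-111.7, -187.6]), 'z': np.float64(57.0), 'yawrel': np.float64(0.0016), 'rp': array([3.141, 0.   ]), 'fb': array([-0.01, -0.54, -0.11]), 'm': array([ 0.05, -0.06,  0.  ]), 'w': 55.3}
```

View pics/z13.png

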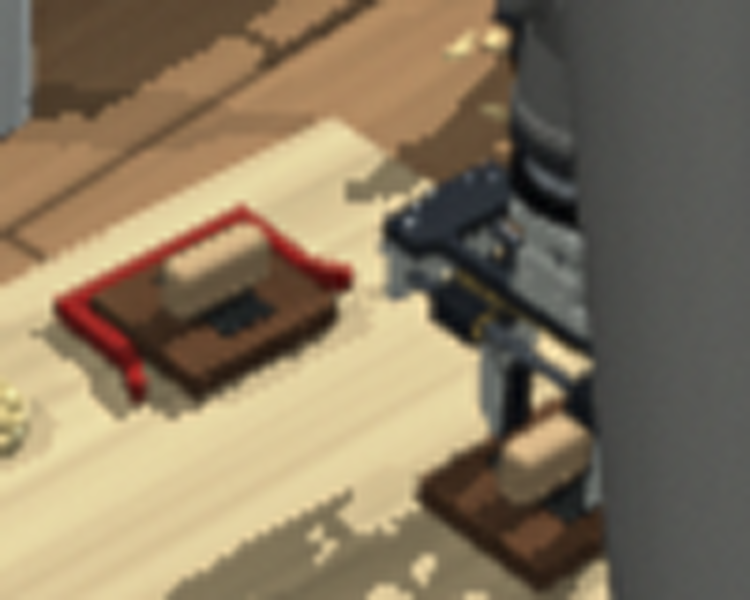

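>>> carry_out --xyz '[[0, 0, 0], [0, 0, 0], [0, 0, 0], [0, 0, 0], [0, 0, -0.05]]' --dr '[[0, 0, 0], [0, 0, 0], [0, 0, 0], [0, 0, 0], [0, 0, 0]]' --gripper -1

```text
time: 29.92
tool_pos: [423.9, -160.4, 59.7]
tcp_rot: [-3.141, -0.0, 1.465]
contact_force: [0.8, -0.3, -1.8]
grip_width: 19.9
```

>>> carry_out --xyz '[[0.15, 0.08, 0], [0.28, 0.145, 0], [0.28, 0.145, 0], [0.28, 0.145, 0], [0.28, 0.145, 0], [0.28, 0.145, 0], [0.28, 0.145, 0], [0.28, 0.145, 0]]' --dr '[[0, 0, 0], [0, 0, 0], [0, 0, 0], [0, 0, 0], [0, 0, 0], [0, 0, 0], [0, 0, 0], [0, 0, 0]]'

```text
time: 30.92
tool_pos: [503.1, -40.4, 59.6]
tcp_rot: [-3.141, 0.0, 1.465]
contact_force: [-1.7, -1.0, -0.5]
grip_width: 20.2
```

```bash
python3 -c "
from h import *
print(st())
c=capture('side');im=c['image'][80:240,180:380];cv2.imwrite('pics/z14.png',cv2.resize(im,None,fx=3.6,fy=3.6,interpolation=2))"
```

```text
{'t': 30.93, 'b': array([-46.8, -59.8]), 'z': np.float64(59.6), 'yawrel': np.float64(0.0012), 'rp': array([-3.141,  0.   ]), 'fb': array([-1.57, -1.14, -0.48]), 'm': array([-0.31,  0.11,  0.  ]), 'w': 20.2}
```

View pics/z14.png

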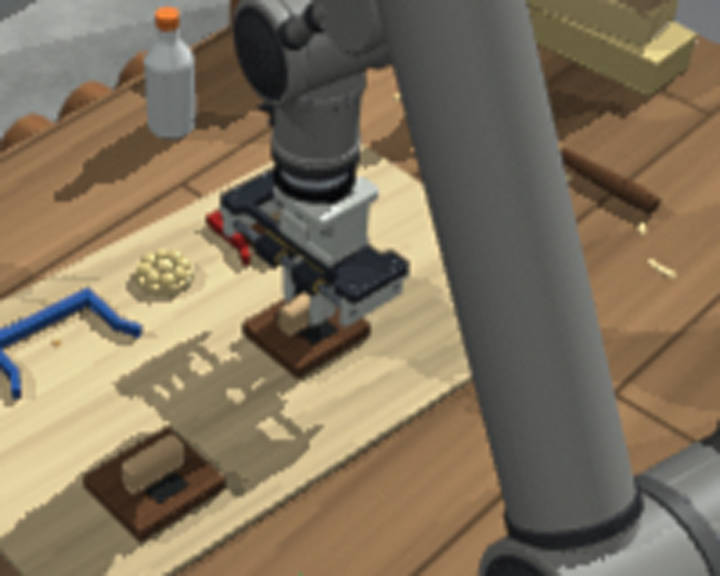

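>>> carry_out --xyz '[[0.25, 0.13, 0], [0.25, 0.13, 0], [0.25, 0.13, 0], [0.25, 0.14, 0], [0.29, 0.031, 0], [0.29, 0.031, 0], [0.29, 0.031, 0], [0.29, 0.031, 0]]' --dr '[[0, 0, 0], [0, 0, 0], [0, 0, 0], [0, 0, 0], [0, 0, 0], [0, 0, 0], [0, 0, 0], [0, 0, 0]]'

```text
time: 31.98
tool_pos: [555.4, 84.5, 59.7]
tcp_rot: [-3.141, 0.0, 1.465]
contact_force: [-0.9, -0.9, -2.1]
grip_width: 19.7
```

>>> carry_out --xyz '[[0.29, 0.031, 0], [0.29, 0.031, 0], [0.29, 0.031, 0], [0.29, 0.031, 0]]' --dr '[[0, 0, 0], [0, 0, 0], [0, 0, 0.18], [0, 0, 0.18]]'

```text
time: 32.48
tool_pos: [570.6, 152.8, 59.6]
tcp_rot: [-3.141, 0.0, 1.414]
contact_force: [-0.5, -2.5, -1.4]
grip_width: 19.8
```

```bash
python3 -c "
from h import *
print(st());feel(2)
c=capture('side');np.savez('side15.npz',**c);im=c['image'][130:210,150:250];cv2.imwrite('pics/z15.png',cv2.resize(im,None,fx=7.5,fy=7.5,interpolation=2))
c=capture('top');np.savez('top15.npz',**c);im=c['image'][95:255,150:350];cv2.imwrite('pics/t15.png',cv2.resize(im,None,fx=3.6,fy=3.6,interpolation=2))"
```

```text
{'t': 32.48, 'b': array([ -0.2, 139.5]), 'z': np.float64(59.6), 'yawrel': np.float64(-0.0501), 'rp': array([-3.141,  0.   ]), 'fb': array([-0.22, -2.57, -1.41]), 'm': array([-0.28, -0.02,  0.04]), 'w': 19.8}
mean [-0.18  1.4  -1.18] std [0.04 3.97 0.23] n 2 32.58
```

View pics/z15.png

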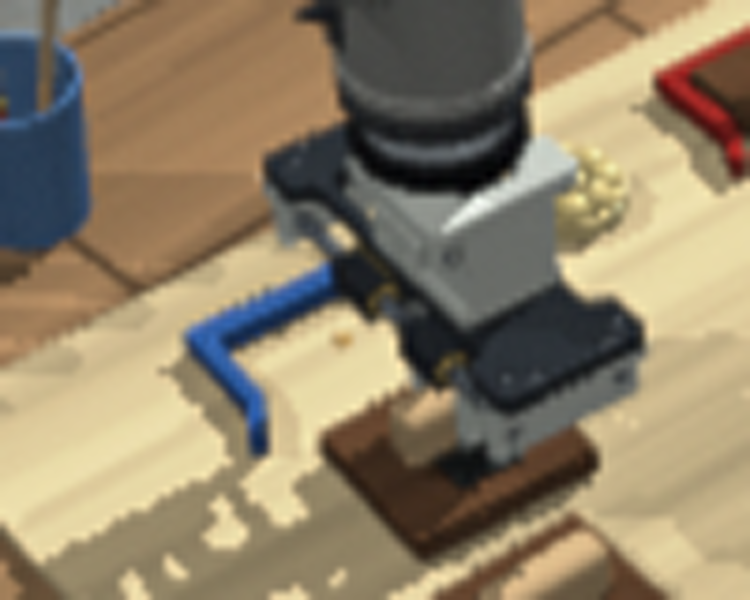

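View pics/t15.png

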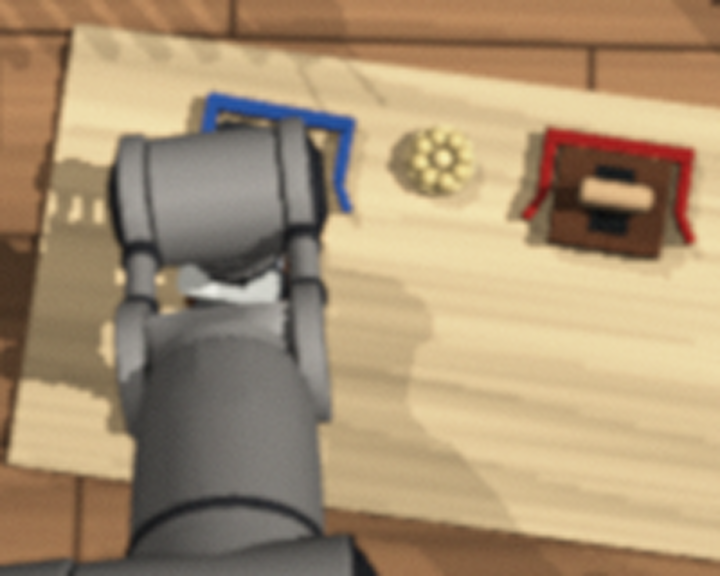

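Run:
```python
from h import *
c=load("side15.npz")
Z=lambda p:[(p[0]+.5)/7.5-.5+150,(p[1]+.5)/7.5-.5+130]
for n,p,z in[("TL",(322,440),28),("BL",(422,538),28),("BR",(598,455),28),("dock in corner",(232,343),23),("flare start in",(268,392),23),("tip",(270,445),23),("back in right",(335,290),23)]:
    print(n,tob(onz(c,[Z(p)],z))[0].round(1))
c=load("side0.npz")
Z=lambda p:[(p[0]+.5)/3.6-.5+130,(p[1]+.5)/3.6-.5+110]
for n,p in[("in corner L",(182,237)),("in corner R",(264,193)),("flare L",(200,260)),("flare R",(298,212))]: print(n,tob(onz(c,[Z(p)],23))[0].round(1))
im=c["image"][140:205,160:230];cv2.imwrite("pics/z0b.png",cv2.resize(im,None,fx=10,fy=10,interpolation=2))
```

```text
TL [ 40.5 191.5]
BL [-37.  192.4]
BR [-46.8 102.2]
dock in corner [123.9 184.9]
flare start in [ 86.1 190.4]
tip [ 57.3 208.8]
back in right [122.9 127.3]
in corner L [123.8 186.2]
in corner R [124.3  88.1]
flare L [ 86.2 190.7]
flare R [80.1 78.7]
```

View pics/z0b.png

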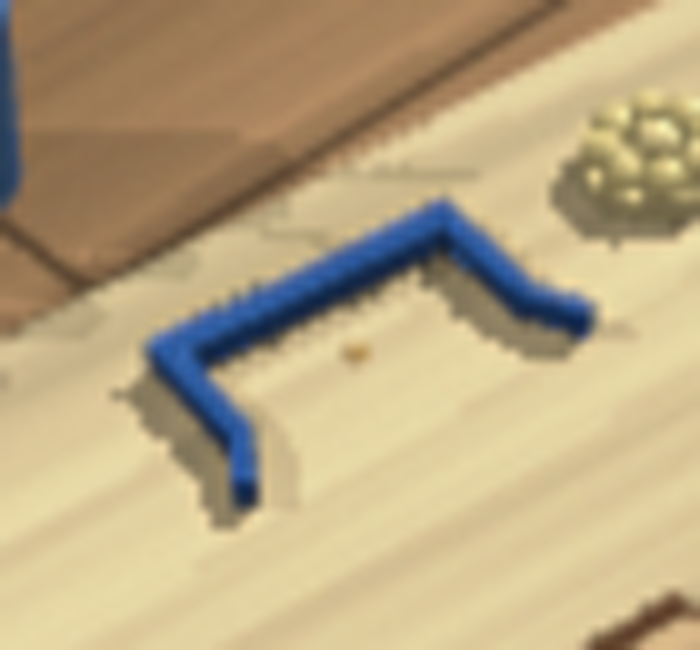

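Run:
```python
from h import *
c=load("side15.npz")
im=c["image"][180:207,188:234];cv2.imwrite("pics/z15b.png",cv2.resize(im,None,fx=16,fy=16,interpolation=cv2.INTER_CUBIC))
# predicted outlines: block for TCP y + offset 0 / 5
def blk(cx,cy,yaw,z):
    p=np.array([[42,48],[42,-48],[-42,-48],[-42,48]])@np.array([[np.cos(yaw),np.sin(yaw)],[-np.sin(yaw),np.cos(yaw)]])+[cx,cy]
    return np.c_[BO+p[:,:1]*BX+p[:,1:]*BY,np.full(4,z)]
for o in(0,3,5): print(o,((proj(c,blk(-1,139.5+o,-.05,28))-[188,180]+.5)*16).round(0).tolist())
```

```text
0 [[96.0, 119.0], [472.0, -71.0], [697.0, 149.0], [315.0, 352.0]]
3 [[85.0, 125.0], [461.0, -65.0], [685.0, 156.0], [303.0, 359.0]]
5 [[77.0, 130.0], [454.0, -61.0], [678.0, 160.0], [295.0, 364.0]]
```

View pics/z15b.png

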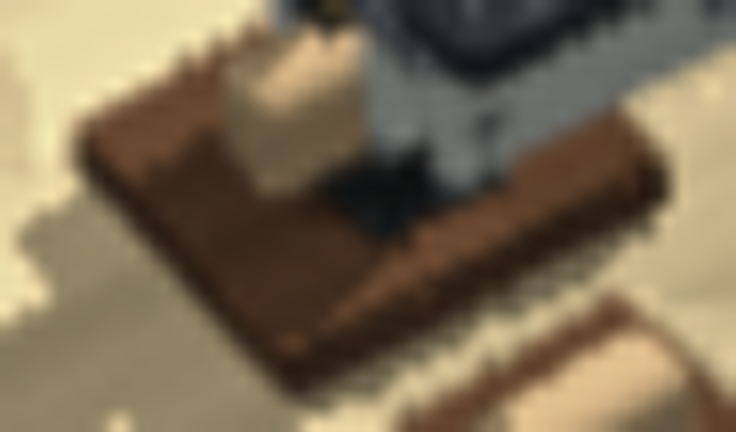

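Run:
```python
from h import *
c=load("side0.npz")
Z=lambda p:[(p[0]+.5)/10-.5+160,(p[1]+.5)/10-.5+140]
for n,p in[("Lin corner",(205,355)),("L in mid",(225,390)),("Lin flare",(252,430)),("Rout corner",(445,200)),("R in corner",(438,235)),("Rin flare",(513,308)),("R out flare",(535,290)),("L out corner",(150,345)),("tipL",(245,490)),("tipR",(590,315))]: print(n,tob(onz(c,[Z(p)],23))[0].round(1))
```

```text
Lin corner [125.9 185.4]
L in mid [106.8 189.9]
Lin flare [ 84.4 193.8]
Rout corner [138.1  73.4]
R in corner [124.3  86.4]
Rin flare [76.1 88.6]
R out flare [78.6 77.1]
L out corner [142.5 197.4]
tipL [ 61.9 211.8]
tipR [55.7 69.9]
```

>>> carry_out --xyz '[[-0.05, 0, 0], [0, 0.12, 0], [0, 0.14, 0], [0, 0.14, 0], [0, 0.14, 0], [0, 0.14, 0], [0, 0.14, 0], [0, 0.13, 0]]' --dr '[[0, 0, -0.03], [0, 0, 0], [0, 0, 0], [0, 0, 0], [0, 0, 0], [0, 0, 0], [0, 0, 0], [0, 0, 0]]'

```text
time: 33.67
tool_pos: [627.0, 139.9, 59.6]
tcp_rot: [-3.142, 0.0, 1.419]
contact_force: [-1.7, -0.4, -1.5]
grip_width: 20.0
```

```bash
python3 -c "
from h import *
print(st());feel(3)
c=capture('side');np.savez('side16.npz',**c);im=c['image'][130:205,150:240];cv2.imwrite('pics/z16.png',cv2.resize(im,None,fx=8,fy=8,interpolation=2))"
```

```text
{'t': 33.67, 'b': array([ 57.2, 132.7]), 'z': np.float64(59.6), 'yawrel': np.float64(-0.0451), 'rp': array([-3.142,  0.   ]), 'fb': array([-1.7 , -0.57, -1.52]), 'm': array([0.01, 0.28, 0.05]), 'w': 20.0}
mean [-0.43 -0.06 -1.29] std [0.93 0.59 0.35] n 3 33.83
```

View pics/z16.png

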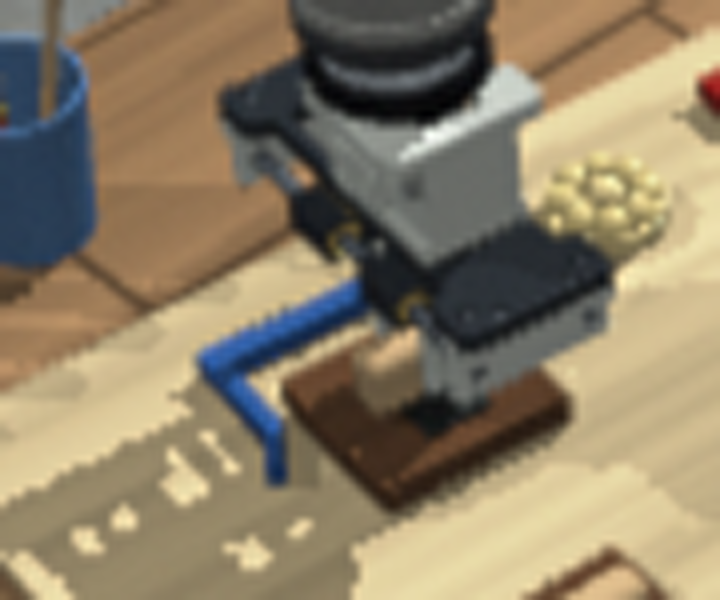

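>>> carry_out --xyz '[[0.02, 0.08, 0], [0, 0.08, 0], [0, 0.08, 0], [0, 0.08, 0], [0, 0.04, 0]]' --dr '[[0, 0, 0], [0, 0, 0], [0, 0, 0], [0, 0, 0], [0, 0, 0]]'

```text
time: 34.5
tool_pos: [648.3, 137.8, 59.7]
tcp_rot: [3.141, 0.0, 1.419]
contact_force: [-2.0, -0.3, -1.8]
grip_width: 20.1
```

```bash
python3 -c "
from h import *
print(st());feel(4)
c=capture('side');np.savez('side17.npz',**c);im=c['image'][130:205,150:240];cv2.imwrite('pics/z17.png',cv2.resize(im,None,fx=8,fy=8,interpolation=2))"
```

```text
{'t': 34.5, 'b': array([ 78.6, 132.9]), 'z': np.float64(59.7), 'yawrel': np.float64(-0.0452), 'rp': array([3.141, 0.   ]), 'fb': array([-1.93, -0.47, -1.81]), 'm': array([-0.04,  0.24, -0.02]), 'w': 20.1}
mean [-1.85  0.31 -1.55] std [0.51 0.52 0.9 ] n 4 34.7
```

View pics/z17.png

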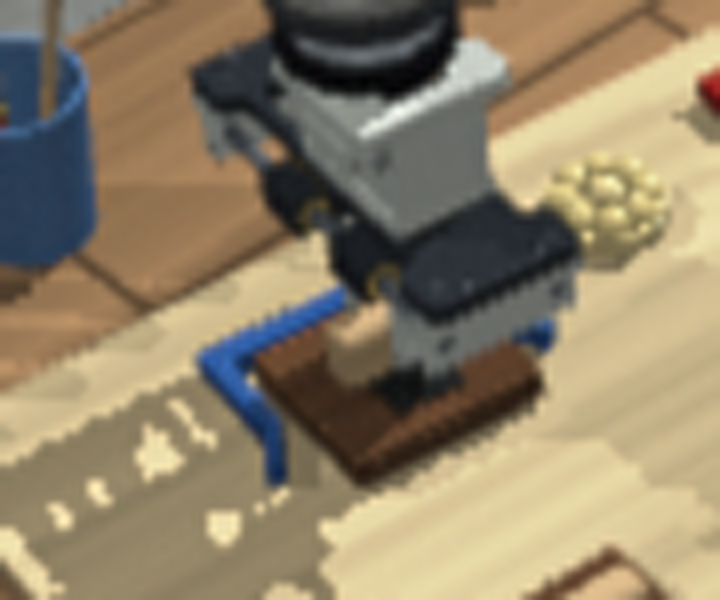

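>>> carry_out --xyz '[[0, 0.03, 0], [0, 0.03, 0]]' --dr '[[0, 0, 0], [0, 0, 0]]'

```text
time: 35.0
tool_pos: [651.6, 137.4, 59.7]
tcp_rot: [-3.142, 0.0, 1.419]
contact_force: [-1.6, 1.0, -0.8]
grip_width: 19.9
```

```bash
python3 -c "
from h import *
print(st());feel(6)
c=capture('side');np.savez('side18.npz',**c);im=c['image'][130:205,150:240];cv2.imwrite('pics/z18.png',cv2.resize(im,None,fx=8,fy=8,interpolation=2))"
```

```text
{'t': 35.0, 'b': array([ 81.9, 132.9]), 'z': np.float64(59.7), 'yawrel': np.float64(-0.045), 'rp': array([-3.142,  0.   ]), 'fb': array([-1.74,  0.84, -0.8 ]), 'm': array([-0.  ,  0.27,  0.08]), 'w': 19.9}
mean [-1.34  0.23 -1.47] std [0.42 0.4  0.42] n 6 35.3
```

View pics/z18.png

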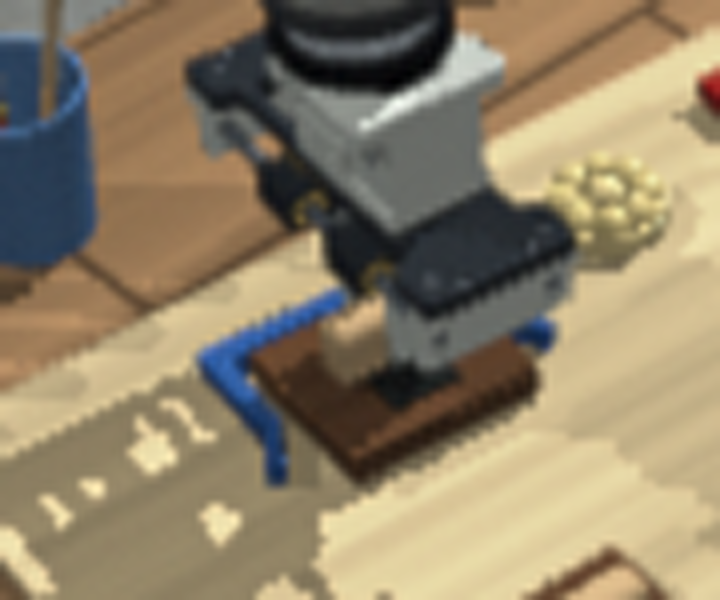

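>>> carry_out --xyz '[[0, 0.03, 0], [0, 0.03, 0]]' --dr '[[0, 0, 0], [0, 0, 0]]'

```text
time: 35.6
tool_pos: [655.2, 136.8, 59.7]
tcp_rot: [-3.142, 0.0, 1.419]
contact_force: [-1.4, 0.1, -1.1]
grip_width: 19.4
```

```bash
python3 -c "
from h import *
print(st());feel(6)"
```

```text
{'t': 35.6, 'b': array([ 85.5, 132.7]), 'z': np.float64(59.7), 'yawrel': np.float64(-0.0451), 'rp': array([-3.142,  0.   ]), 'fb': array([-1.42, -0.08, -1.11]), 'm': array([0.04, 0.25, 0.02]), 'w': 19.4}
mean [-1.27  0.14 -1.37] std [0.58 0.37 0.31] n 6 35.9
```

>>> carry_out --xyz '[[0, 0.02, 0], [0, 0.02, 0]]' --dr '[[0, 0, 0], [0, 0, 0]]'

```text
time: 36.15
tool_pos: [657.4, 136.5, 59.7]
tcp_rot: [-3.141, 0.0, 1.419]
contact_force: [-1.7, 0.8, -1.0]
grip_width: 19.8
```

```bash
python3 -c "
from h import *
print(st());feel(6)
c=capture('side');np.savez('side19.npz',**c);im=c['image'][130:205,150:240];cv2.imwrite('pics/z19.png',cv2.resize(im,None,fx=8,fy=8,interpolation=2))"
```

```text
{'t': 36.15, 'b': array([ 87.8, 132.5]), 'z': np.float64(59.7), 'yawrel': np.float64(-0.0451), 'rp': array([-3.141,  0.   ]), 'fb': array([-1.74,  0.66, -0.97]), 'm': array([0.06, 0.31, 0.01]), 'w': 19.8}
mean [-1.86 -0.08 -1.42] std [0.27 0.4  0.41] n 6 36.45
```

View pics/z19.png

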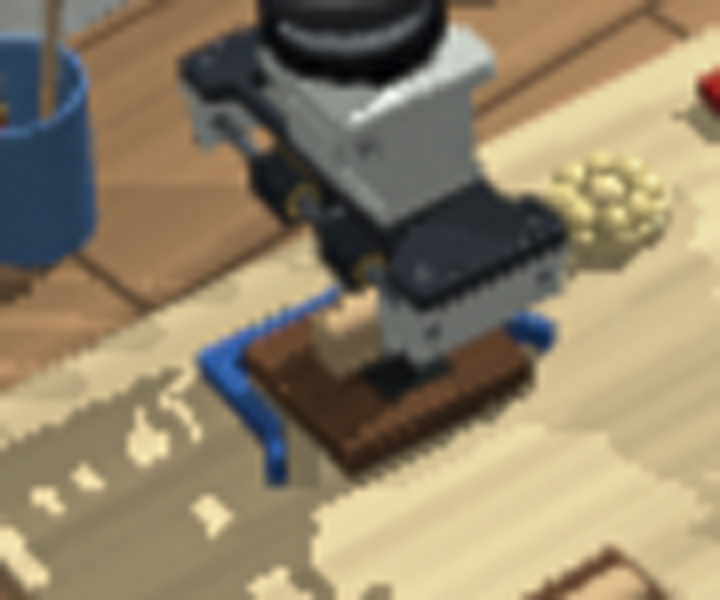

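>>> carry_out --xyz '[[0, 0.02, 0], [0, 0.015, 0]]' --dr '[[0, 0, 0], [0, 0, 0]]'

```text
time: 36.75
tool_pos: [659.3, 136.2, 59.6]
tcp_rot: [-3.141, 0.0, 1.419]
contact_force: [-2.8, 0.7, -2.0]
grip_width: 19.7
```

```bash
python3 -c "
from h import *
print(st());feel(6)"
```

```text
{'t': 36.75, 'b': array([ 89.7, 132.5]), 'z': np.float64(59.6), 'yawrel': np.float64(-0.0451), 'rp': array([-3.141,  0.   ]), 'fb': array([-2.91,  0.43, -2.01]), 'm': array([ 0.11,  0.52, -0.  ]), 'w': 19.7}
mean [-3.45  0.46 -1.39] std [0.51 0.19 0.32] n 6 37.05
```

>>> carry_out --xyz '[[0, 0.02, 0], [0, 0.015, 0]]' --dr '[[0, 0, 0], [0, 0, 0]]'

```text
time: 37.3
tool_pos: [661.4, 136.0, 59.6]
tcp_rot: [-3.141, 0.0, 1.419]
contact_force: [-3.9, 1.4, -0.8]
grip_width: 19.7
```

```bash
python3 -c "
from h import *
print(st());feel(6)
c=capture('side');np.savez('side20.npz',**c);im=c['image'][130:205,150:240];cv2.imwrite('pics/z20.png',cv2.resize(im,None,fx=8,fy=8,interpolation=2))"
```

```text
{'t': 37.3, 'b': array([ 91.8, 132.4]), 'z': np.float64(59.6), 'yawrel': np.float64(-0.0451), 'rp': array([-3.141,  0.   ]), 'fb': array([-4.04,  0.94, -0.84]), 'm': array([ 0.26,  0.74, -0.06]), 'w': 19.7}
mean [-4.38  1.37 -1.52] std [0.54 0.57 0.53] n 6 37.6
```

>>> carry_out --xyz '[[0, 0, 0.05], [0, -0.04, 0], [0, -0.04, 0], [0, 0, 0]]' --dr '[[0, 0, 0], [0, 0, 0], [0, 0, 0], [0, 0, 0]]'

```text
time: 38.15
tool_pos: [657.3, 136.5, 57.1]
tcp_rot: [3.14, -0.0, 1.419]
contact_force: [-2.1, 0.7, -0.3]
grip_width: 20.1
```

```bash
python3 -c "
from h import *
print(st());feel(6)"
```

```text
{'t': 38.15, 'b': array([ 87.7, 132.5]), 'z': np.float64(57.1), 'yawrel': np.float64(-0.045), 'rp': array([ 3.14, -0.  ]), 'fb': array([-2.17,  0.48, -0.29]), 'm': array([ 0.05,  0.24, -0.04]), 'w': 20.1}
mean [-2.06  0.35  0.05] std [0.53 0.31 0.52] n 6 38.45
```

>>> carry_out --xyz '[[0, -0.03, 0], [0, 0, 0]]' --dr '[[0, 0, 0], [0, 0, 0]]'

```text
time: 38.7
tool_pos: [655.3, 136.8, 56.8]
tcp_rot: [3.141, 0.0, 1.419]
contact_force: [0.2, -0.4, 0.1]
grip_width: 19.3
```

>>> carry_out --xyz '[[0, 0, 0], [0, 0, 0], [0, 0, -0.4], [0, 0, -0.4], [-0.5, -0.6, -0.3], [-0.5, -0.7, -0.3], [-0.5, -0.7, -0.3], [0, 0, 0]]' --dr '[[0, 0, 0], [0, 0, 0], [0, 0, 0], [0, 0, 0], [0, 0, 0], [0, 0, 0], [0, 0, 0], [0, 0, 0]]' --gripper 0.2

```text
time: 39.7
tool_pos: [520.8, 65.0, 160.3]
tcp_rot: [3.141, 0.0, 1.418]
contact_force: [0.5, 0.4, 0.2]
grip_width: 55.3
```

```bash
python3 -c "
from h import *
print(st())
c=capture('side');np.savez('side21.npz',**c);im=c['image'][130:205,150:240];cv2.imwrite('pics/z21.png',cv2.resize(im,None,fx=8,fy=8,interpolation=2))
c=capture('top');np.savez('top21.npz',**c);im=c['image'][110:185,180:270];cv2.imwrite('pics/t21.png',cv2.resize(im,None,fx=8,fy=8,interpolation=2))
cv2.imwrite('pics/t21f.png',c['image'])"
```

```text
{'t': 39.7, 'b': array([-40.4,  46.9]), 'z': np.float64(160.3), 'yawrel': np.float64(-0.0465), 'rp': array([3.141, 0.   ]), 'fb': array([0.41, 0.49, 0.19]), 'm': array([-0.03, -0.08, -0.  ]), 'w': 55.3}
```

View pics/z21.png

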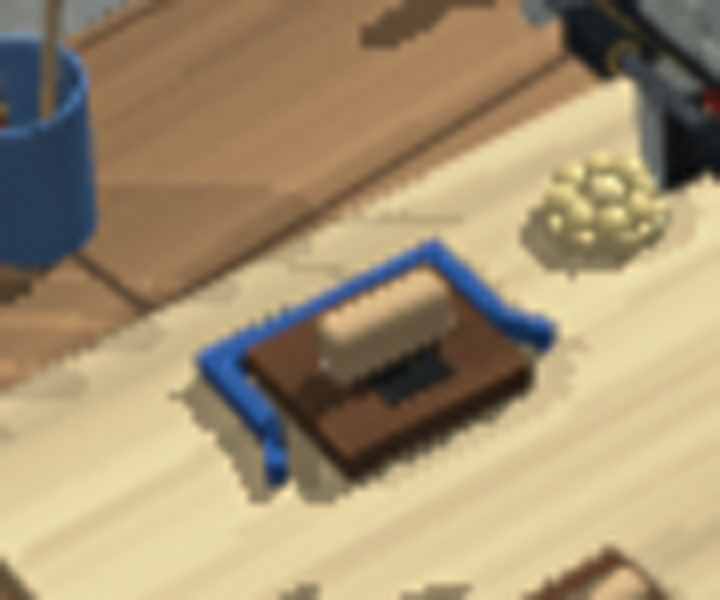

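View pics/t21.png

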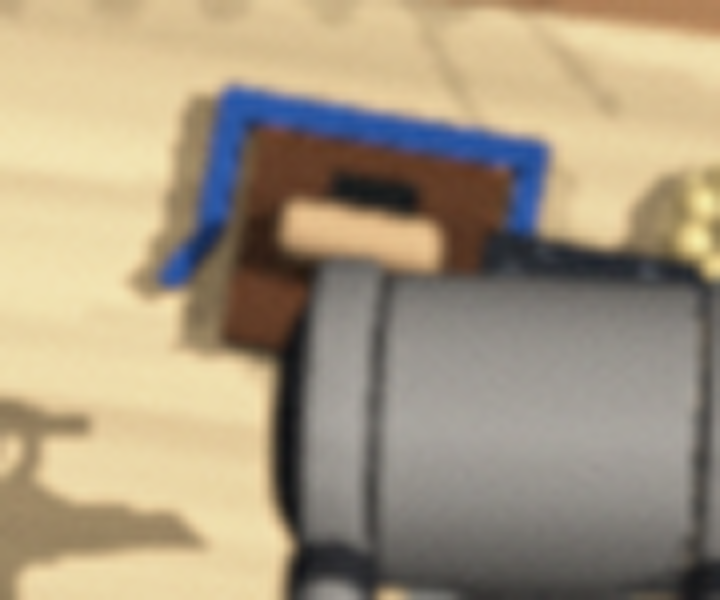

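View pics/t21f.png

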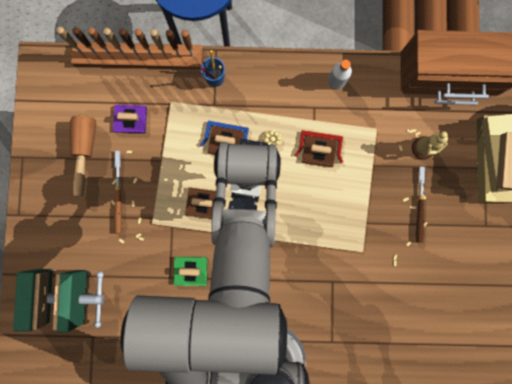

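>>> carry_out --xyz '[[-0.8, -0.3, -0.4], [-0.8, -0.3, -0.3], [-0.8, -0.2, 0], [-0.8, 0, 0], [0, 0, 0], [0, 0, 0]]' --dr '[[0, 0, 0], [0, 0, 0], [0, 0, 0], [0, 0, 0], [0, 0, 0], [0, 0, 0]]'

```text
time: 40.55
tool_pos: [447.1, -116.2, 200.3]
tcp_rot: [-3.141, -0.0, 1.419]
contact_force: [0.6, -0.7, 0.2]
grip_width: 54.8
```

Run:
```python
from h import *
print(st())
c=capture('top');np.savez('top22.npz',**c);cv2.imwrite('pics/t22.png',cv2.resize(c['image'][105:240,150:350],None,fx=4,fy=4,interpolation=2))
im=cv2.resize(c["image"],None,fx=4,fy=4,interpolation=cv2.INTER_CUBIC);H,S,V=cv2.split(cv2.cvtColor(im,cv2.COLOR_BGR2HSV))
for n,cu,cv_ in(("blue",226,141),("red",321,150)):
    # column scan: bar lower edge->brown and brown->board bottom edge
    red=((H<8)|(H>172))&(S>140)&(V>100); blue=(H>100)&(H<125)&(S>120)
    bar=red if n=="red" else blue
    dark=(V<118)&~bar
    top=[];bot=[];bt=[]
    for u in range((cu-11)*4,(cu+12)*4,2):
        col=np.nonzero(bar[(cv_-30)*4:(cv_+5)*4,u])[0]
        if len(col): bt.append((u,col.min()+(cv_-30)*4)); top.append((u,col[col<col.min()+24].max()+(cv_-30)*4))
        d=np.nonzero(dark[(cv_-5)*4:(cv_+25)*4,u])[0]
        if len(d): bot.append((u,d.max()+(cv_-5)*4))
    for nm,q,z in(("bar outer",bt,23),("bar/block edge",top,23),("block rear",bot,10)):
        q=np.array(q);w=tob(onz(c,(q+.5)/4-.5,z));p=np.polyfit(w[:,1]-w[:,1].mean(),w[:,0],1);r=w[:,0]-np.polyval(p,w[:,1]-w[:,1].mean());k=abs(r)<2
        print(n,nm,np.polyfit(w[k,1]-w[:,1].mean(),w[k,0],1).round(4),w[:,1].mean().round(1),r.std().round(2))
```

```text
{'t': 40.55, 'b': array([ -94.4, -141.1]), 'z': np.float64(200.3), 'yawrel': np.float64(-0.0453), 'rp': array([-3.141, -0.   ]), 'fb': array([ 0.66, -0.68,  0.23]), 'm': array([-0.04, -0.04,  0.02]), 'w': 54.8}
blue bar outer [5.100000e-02 1.389683e+02] 139.1 0.27
blue bar/block edge [4.700000e-02 1.303858e+02] 137.9 0.28
blue block rear [3.63000e-02 4.38502e+01] 126.9 0.68
red bar outer [2.010000e-02 1.496635e+02] -151.0 0.26
red bar/block edge [1.580000e-02 1.366283e+02] -152.6 0.43
red block rear [-1.34000e-02  2.92406e+01] -166.9 7.92
```

View pics/t22.png

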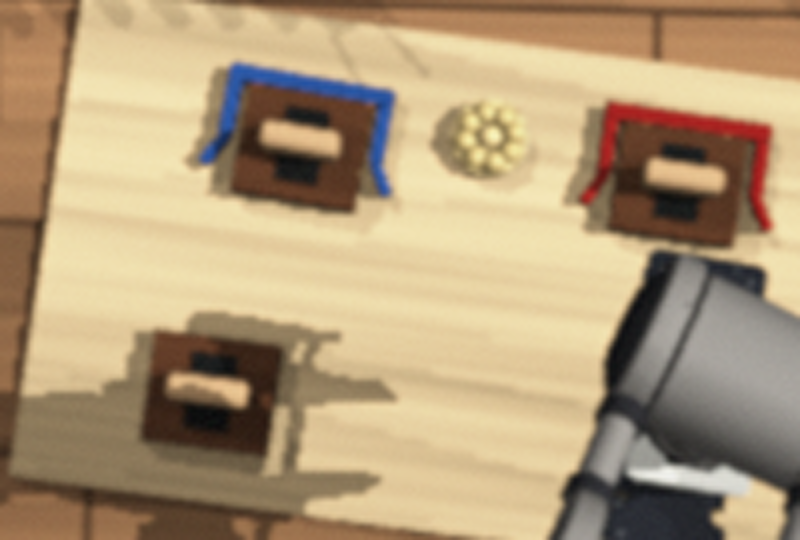

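The picture shows both docked blocks with their front edges against the back stops, blue at (300,145) and red at (680,175). The middle block is at (210,393) on open board. The arm is clear of everything, so I'm handing in.

```bash
python3 -c "
from plant import close_job
print(close_job())"
```

```text
the job is handed in; nothing more can be done
None
```

I felt all three blocks, then docked the coarsest in red and the finest in blue. I handed in at about 40.6 s with the arm clear; no verdict was reported.

**Drag felt:**

| Block (at start) | Drag | Grit | Where it is now |
|---|---|---|---|
| Right | about 0.9 N at rest, about 2 N moving | finest | blue dock |
| Left | about 2.7 N | middle | open board, clear of both docks |
| Middle | about 5–6.7 N | coarsest | red dock |

**Docking:** I slid the coarsest in first, then the finest, each with its handle eased up about 3 mm. The force at the back stop rose to about 8 N (red) and 4.4 N (blue). I then lowered each handle and eased off the push before releasing.

**Last checks:**
- **Home and square:** the final top view shows both blocks against their back stops. The blue block's rear edge was within about 0.015 rad of its stop. The same measurement on the red block's rear edge failed because the arm was partly in the way, so I judged that one by eye and by the gripper angle, about 0.019 rad against a dock measured at about 0.02.
- **Disagreements:** the two cameras differed by about 5 mm on where the dock backs stand, so I relied on contact force to find them. The side view also put the finest block about 4.5 mm off the gripper centre, so I shifted it 3 mm before sliding it in.
- **Not checked:** I did not read either key.

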